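# Pack the video-call kit into its carton

### The arm

A 7-joint arm with a two-finger parallel gripper is mounted at the origin on the work surface. World frame = base frame: x ahead of the robot, y to its left, z up, the work surface at z = 0. Lengths are in m, angles in rad, forces in N, time in s.
With the tool pointing down it reaches from about 0.4 to 0.85 m from the base axis. Payload 10.4 kg.
Tool frame: the origin (TCP) lies at the very end of the fingers, on their centre line; the grasp point (between the pads) lies 19 mm behind it; z points along the fingers, y is the line along which they close (so a half turn about z gives the same grasp; the last joint's range is limited). The gripper opens to 85 mm and grips with 20 to 120 N. Pads are 22 mm wide; open, the fingers measure 114 mm over their backs; the gripper's body (76 mm by 85 mm) begins 54 mm behind the grasp point. The pads swing forward as they close: fully open they stand 13 mm farther back than shut.
Start: joints at [1.132, 0.332, -0.065, 1.46, 0.022, 1.35, -0.088], TCP at [0.252, -0.572, 0.231] pointing down, gripper open.
Joint ranges: [-2.6, 2.6], [-0.5, 2.12], [-1.47, 1.34], [0.16, 2.42], [-1.27, 4.41], [0.06, 2.06], [-2.6, 2.6]. Speed limits (rad/s): [2.22, 2.22, 2.79, 2.79, 3.14, 3.14, 3.14].

### API

Orientations are given as a unit quaternion [x, y, z, w].
In Python, from workcell import * gives the robot as it stands. The module is installed in compiled form; this text tells all that it offers.
- The arm moves only by the tool carry_out, never from a script. Its argument "motion" is a list of rows, each an object with "xyz": the shift along the tool's x, y, z in m, a list of three; "angular": the turn, a rotation vector about the tool's x, y, z in degrees, a list of three. A call has 1 to 12 rows; each row is the pose to reach, as a shift and turn from the pose commanded when the call began, along the tool's axes at that moment; what a row does not reach only later rows make up. A row lasts 1/10 s, in which the tool goes at most 50 mm and 8.59 degrees, less where a joint would pass 70% of its speed; a pose out of reach is approached as far as the arm can. A call with a gripper value outside its range is refused whole. "hand" is the opening, from 0 (shut) to 1 (fully open), set as the call begins (left out, the last holds). The fingers move at their own pace and stop on an object; "grip_force" is the grip in N (left out, the last holds). Time passes only in rows, so rows that repeat a pose let the fingers close. It gives the time, the measured TCP pose, the force, the opening and the grip force at its end, in the units of the state.
- get_obs(): the state, without advancing time (a new reading comes with each control period).
- camera(name): name is "scene" or "side" or "wrist"; returns a dict with "img" (480x640x3 uint8, red, green, blue), "fx", "fy", "cx", "cy" (pixels), "k1" (the pictures are not rectified: a ray, as slopes to the right and down, at radius r is drawn at 1 + k1 r^2 times it, then the intrinsics apply), "extrinsics" (4x4, takes a point from camera to world coordinates). Camera axes: x right, y up, looking along -z (the intrinsics and any distortion apply to the point x, -y, -z); pixel columns grow to the right and rows downward; lengths in m; the calibration is good to about 2 mm. A picture is of the moment at which its call begins. There is no depth.
- hand_in(): hands the job in; it is judged then, once.
The state is a dict: "clock": time; "joint_pos": joint angles; "joint_velocities": joint speeds; "tau": joint torques, N m; "position": TCP position; "ee_rot": TCP orientation; "ft_force": force on the tool from outside, world axes, zero at the start; "torque": the same for the moment, N m; "grip_width": opening from 0.0 (shut) to 1.0 (fully open); "grasp_force": force on a finger pad.
Only numpy, scipy, OpenCV 4.12 (cv2) and the standard library are available. Lean on these libraries where they do the work, as an engineer would, in place of code of your own. Each camera call takes 0.05 s, during which the arm holds its last target. There are 200 camera calls.

### The job

Pack the video-call kit in the open carton: snap the aluminium mast fully down into the clip at the carton's left end, and put every accessory lying about (adapter, dock, speaker, drive - whichever are there) in the free space beside it. Only when all of it is in, close the carton with every flap flat: both short end flaps first, while both long flaps still stand open, then the two long flaps over them; leave the other things on the desk where they are.

Things in the scene. Friction and masses are not known exactly. Their poses are not given: they have to be found in the camera images.
- carton: open brown shipping carton fixed to the desk: outer 210 (x) x 308 (y) x 85 high, walls and floor 4 thick. Origin: centre of the underside. Long sides face +x (far) and -x (the robot); ends face +y (left) and -y (right). A clip insert fills the left end (y 52 to 128, up to z 26, clip tips to z 68); y -150 to 50 is free for accessories. Four stiff flaps on the rim
- flap_near (a joint): angle of the long flap on the -x side: 0 = lying shut, 1.57 = upright, more = leaning outwards, stop at 2.2. Starts at 1.75 to 2.05; stays where left (friction 0.035 N m). 4 thick, 304 along the side, 103 from hinge to free edge; hinge line (mid-thickness) at x -105, z 91.5 in the carton's frame. Flaps do not catch on one another
- flap_far (a joint): the same for the long flap on the +x side; hinge line at x +105, z 91.5
- flap_left (a joint): the same angle for the short end flap at the +y (clip) end: 198 along the end, 55 from hinge to free edge, hinge line at y +154, z 87 in the carton's frame. Shut, it lies under the long flaps
- flap_right (a joint): the same for the short end flap at the -y end; hinge line at y -154, z 87
- clip_seat (a point): where the mast's middle lies when seated: (0, 90, 50) in the carton's frame, axes as the carton's; the mast lies along x. Two blue forks 14 wide at x +-45 from here, each with a fixed tine on the -y side (inner face 11.5 from the axis, rounded top 17 above it) and the orange jaw on the +y side. Between the forks, 30 to each side of the middle is free for fingers, down to 24 below the axis
- jaw (a joint): angle of the clip's orange sprung jaw: 0 = closed, grows outwards (about 0.15 as the tube passes). Its two round noses hang over the seated tube. Lay the tube on from above and push down (5 to 10 N): the noses give way and snap back over it. Before the snap it rests some 18 above the seat
- mast: camera mast: bright aluminium tube, 20 diameter, with black 26 x 26 x 14 square caps on both ends, 152 long overall along x; lies on the desk with its axis 13 up. Origin: below its middle, 13 under the axis. About 0.14 kg. Either end may face either way
- mast_mid (a point): the middle of the mast, on its axis
- adapter: black power adapter, 84 long (x) x 36 thick (y) x 62 high (z), standing on its long narrow side; origin: centre of the underside; about 0.16 kg; may be absent (None)
- dock: silver docking station with three black ports on top, 78 long (x) x 38 thick (y) x 66 high (z), standing on its long narrow side; origin: centre of the underside; about 0.16 kg; may be absent (None)
- speaker: blue speaker with a black top panel, 80 long (x) x 40 thick (y) x 68 high (z), standing on its long narrow side; origin: centre of the underside; about 0.16 kg; may be absent (None)
- drive: white external drive with orange ends, 82 long (x) x 34 thick (y) x 64 high (z), standing on its long narrow side; origin: centre of the underside; about 0.16 kg; may be absent (None)
- mug: white mug, 80 wide, 95 high, on the desk; bystander
- mouse: black computer mouse 105 x 60 x 27; bystander
- clock: round white desk clock, 100 high; bystander
- jar: glass jar 66 wide, 100 high; bystander
- punch: green hole punch 110 x 50 x 40; bystander
Mind the look-alikes: they are no part of the job. Leave any purple, red or yellow look-alike of the dock alone.

How it is judged:
By the outcome, as a careful person would: the job done as asked, in the order asked, and still so for the second after the job is handed in, with the robot touching nothing.
Of adapter, dock, speaker, drive only 2 to 4 are there at a start; the rules pass over those that are not, and their reading is None.
At some moment in a run one of adapter, dock, speaker, drive may be knocked a few centimetres aside while the robot is not near it.
Once in a run the grip may slacken for a moment while it holds something.
It also fails if it takes over 210 s, if anything falls off the work surface, if the arm or the gripper's body presses on something with over 40 N, if the wrist force passes 120 N, or if a joint passes its speed limit or range.

## Working session

There is one attempt and no reset: what is moved stays moved. The work goes in short steps, Python scripts to look and compute and a tool call to move; the robot and the scene stay as the last step left them, time stands still between calls to the robot, and variables do not carry over. Pictures are saved under pics/ and viewed, at most 14 in all, crops included, and the job is handed in when it is done.

Besides the shell and the picture viewer there is one more tool, called after "Request:" as name([rows], argument=value, ...), one row to a line, values as JSON. carry_out: Moves the arm, as the interface text tells. Its arguments: {"type":"object","properties":{"motion":{"type":"array"},"hand":{"type":"number"},"grip_force":{"type":"number"}},"required":["motion"]}

```bash
mkdir -p pics; ls; cat > h.py <<'E'
import numpy as np, cv2
from workcell import *
from scipy.spatial.transform import Rotation as R
def snap(name, fn=None):
    c=camera(name); 
    if fn: cv2.imwrite('pics/'+fn+'.png', c['img'][:,:,::-1])
    return c
def ray(c,u,v):
    K=np.array([[c['fx'],0,c['cx']],[0,c['fy'],c['cy']],[0,0,1.]])
    xd=(u-c['cx'])/c['fx']; yd=(v-c['cy'])/c['fy']; rd=np.hypot(xd,yd); r=rd
    for _ in range(30): r=rd/(1+c['k1']*r*r)
    s=r/rd if rd>0 else 1
    E=np.array(c['extrinsics']); d=E[:3,:3]@np.array([xd*s,-yd*s,-1.]); return E[:3,3],d/np.linalg.norm(d)
def onz(c,u,v,z):
    o,d=ray(c,u,v); return o+d*(z-o[2])/d[2]
def tri(c1,p1,c2,p2):
    o1,d1=ray(c1,*p1); o2,d2=ray(c2,*p2)
    A=np.stack([d1,-d2],1); t=np.linalg.lstsq(A,o2-o1,rcond=None)[0]
    a=o1+t[0]*d1; b=o2+t[1]*d2; return (a+b)/2, np.linalg.norm(a-b)
def proj(c,p):
    E=np.array(c['extrinsics']); q=E[:3,:3].T@(np.array(p)-E[:3,3]); x=q[0]/-q[2]; y=-q[1]/-q[2]; s=1+c['k1']*(x*x+y*y)
    return np.array([c['cx']+c['fx']*x*s, c['cy']+c['fy']*y*s])
E
python3 - <<'E'
from h import *
for n in ['scene','side','wrist']:
    c=snap(n,n+'0'); print(n,c['fx'],c['fy'],c['cx'],c['cy'],c['k1'],np.round(c['extrinsics'],3).tolist())
print(get_obs())
E
```

```text
pics
scene 572.4695343703041 572.4695343703041 327.52307417775523 239.75490003874725 -0.1609613710967492 [[0.541, -0.572, 0.617, 1.23], [0.841, 0.384, -0.381, -0.424], [-0.019, 0.725, 0.689, 0.936], [0.0, 0.0, 0.0, 1.0]]
side 505.5824675141051 505.5824675141051 319.77207026535797 236.42388545199296 -0.02370990862970183 [[-0.893, 0.251, -0.373, -0.004], [-0.449, -0.453, 0.771, 0.98], [0.024, 0.856, 0.517, 0.716], [0.0, 0.0, 0.0, 1.0]]
wrist 397.62365559375786 397.62365559375786 315.9176160844091 242.71792606380723 -0.07703268195849156 [[0.404, 0.87, 0.283, 0.325], [-0.915, 0.384, 0.124, -0.539], [-0.001, -0.309, 0.951, 0.373], [0.0, 0.0, 0.0, 1.0]]
{'clock': 0.15, 'joint_pos': array([ 1.13235154,  0.33272588, -0.064707  ,  1.46069589,  0.02162283,
        1.34991074, -0.08850772]), 'joint_velocities': array([ 1.39473615e-03, -1.10145357e-03, -1.46019734e-03, -3.63983023e-03,
        9.33428763e-05,  1.22628027e-04,  1.11480301e-03]), 'tau': array([ 8.00122343e-04, -6.25827599e+01,  4.93384700e-02, -3.91853142e+01,
        1.62300974e-02,  7.41142721e-03, -4.48732396e-05]), 'position': array([ 0.25236775, -0.57149352,  0.23072432]), 'ee_rot': array([ 9.78459733e-01,  2.06437107e-01, -1.38507375e-04, -5.03146209e-04]), 'ft_force': array([-0.10313562, -0.23022709,  0.09694559]), 'torque': array([ 0.01039655,  0.01721886, -0.00933832]), 'grasp_force': 0.0, 'grip_width': 0.9991418159423296}
```

View pics/scene0.png

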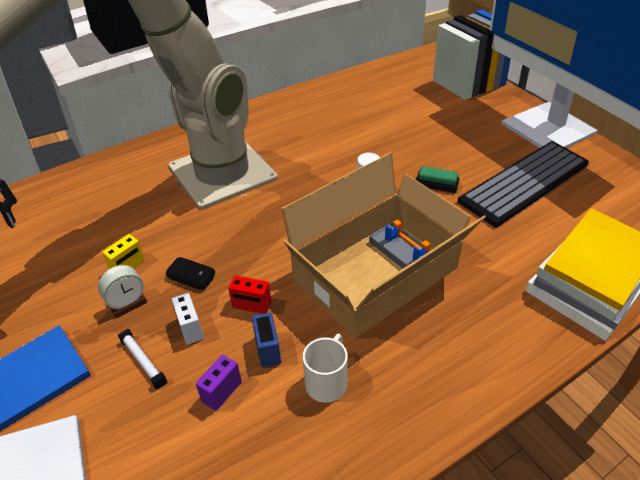

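View pics/side0.png

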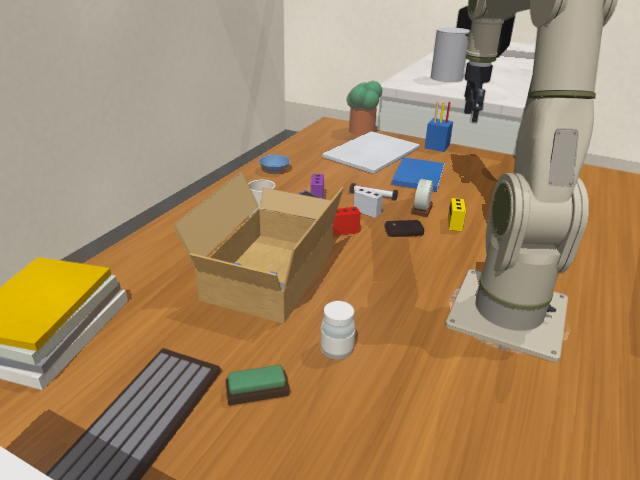

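The scene view shows the silver dock at about (188,317), blue speaker (266,338), mast (125,338)-(160,380) and carton around (380,260). Adapter and drive don't seem to be there. Look-alikes are red (250,293), yellow (123,250) and purple (219,382). I'll zoom in for corner pixels.

```bash
python3 - <<'E'
import cv2
im=cv2.imread('pics/scene0.png')
cv2.imwrite('pics/z1.png',cv2.resize(im[270:420,100:300],None,fx=4,fy=4,interpolation=cv2.INTER_CUBIC))
cv2.imwrite('pics/z2.png',cv2.resize(im[145:345,275:495],None,fx=3,fy=3,interpolation=cv2.INTER_CUBIC))
E
```

```text
(no output)
```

View pics/z1.png

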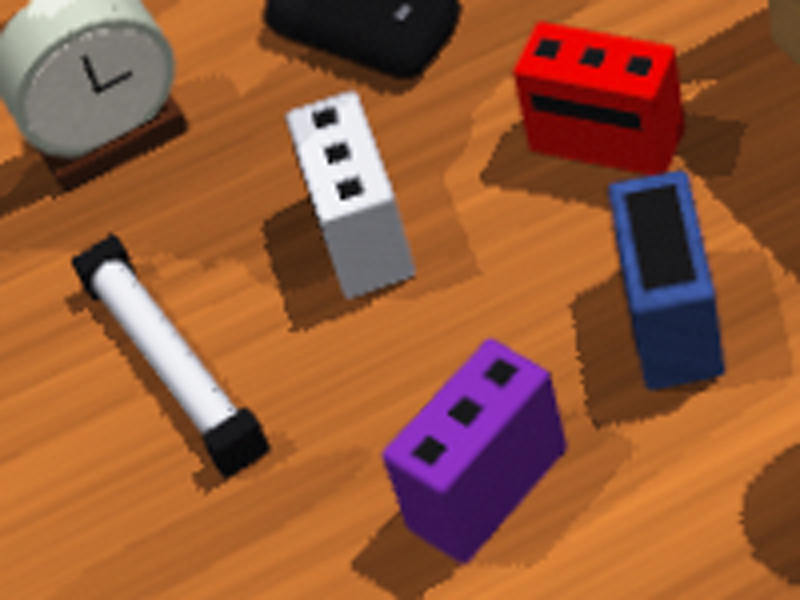

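View pics/z2.png

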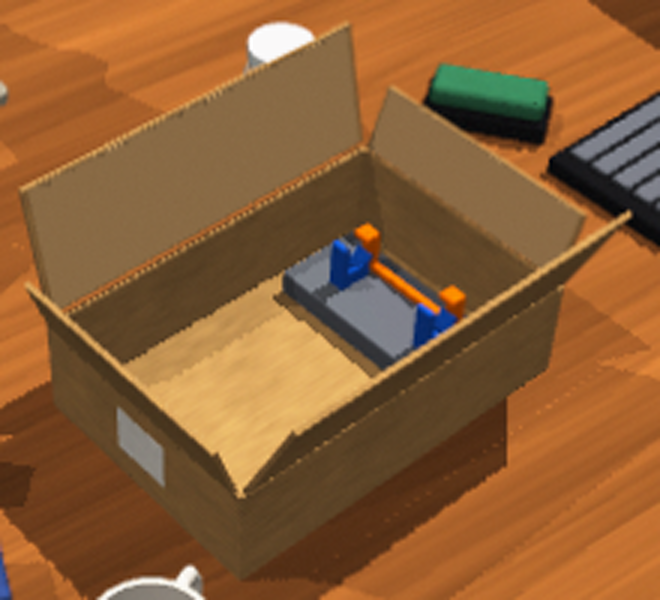

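Corner pixels (zoom crops): dock top corners are (288,113), (357,93), (396,200), (325,222), and speaker top corners are (610,186), (686,172), (714,296), (638,308). The mast tube runs (103,275)→(222,420). The carton's nearest vertical edge is at (243,493)-(243,578) in z2. The clip has its orange jaw on +y.

```bash
cat > m.py <<'E'
from h import *
from itertools import combinations
def yaw(p): return np.degrees(np.arctan2(p[1],p[0]))
E
python3 - <<'E'
from m import *
c=snap('scene'); s=snap('side','side1')
Z1=lambda x,y:(100+x/4,270+y/4); Z2=lambda x,y:(275+x/3,145+y/3)
def box(n,top,bot,h):
    P=np.array([onz(c,*Z1(*p),h) for p in top]); B=np.array([onz(c,*Z1(*p),0) for p in bot])
    print(n,'ctr',P.mean(0).round(4),'edges',[np.linalg.norm(P[i]-P[i-1]).round(4) for i in range(4)],'yaw long',yaw(P[2]-P[1]).round(1),yaw(P[3]-P[0]).round(1))
    # check: bottoms vs tops
    print('  bottom-top',(B-P[[3,2]]).round(4).tolist())
box('dock',[(288,113),(357,93),(396,200),(325,222)],[(348,298),(413,276)],.066)
box('speaker',[(610,186),(686,172),(714,296),(638,308)],[(648,388),(723,375)],.068)
im=c['img'].astype(int); 
m=((im.min(2)>170)).astype(np.uint8); m[:320]=0; m[390:]=0; m[:,:120]=0; m[:,170:]=0
ys,xs=np.nonzero(m); r=cv2.minAreaRect(np.c_[xs,ys].astype(np.float32)); b=cv2.boxPoints(r); print('tube rect',r)
e=[(b[i]+b[i-1])/2 for i in range(4)]; L=[np.linalg.norm(b[i]-b[i-1]) for i in range(4)]
k=np.argsort(L)[:2]; A=onz(c,*e[k[0]],.013);B=onz(c,*e[k[1]],.013)
print('mast',A.round(4),B.round(4),((A+B)/2).round(4),np.linalg.norm(A-B),yaw(A-B))
# carton
bl,bc,br=[onz(c,*Z2(*p),0) for p in [(58,408),(243,578),(548,370)]]
print('carton bottoms',bl.round(4),bc.round(4),br.round(4),'len',np.linalg.norm(bl-bc),np.linalg.norm(br-bc),'ctr',((bl+br)/2).round(4),yaw(bc-bl),yaw(br-bc)-90)
tc=onz(c,*Z2(243,493),.089); print('rim corner',tc)
g=lambda lo,hi,box:0
# side view dock top check
hsv=cv2.cvtColor(s['img'],cv2.COLOR_RGB2HSV)
for n,P in [('dock',(0,0))]: pass
for q in [(.5,-.4,.066)]: pass
si=cv2.imread('pics/side1.png'); cv2.imwrite('pics/z3.png',cv2.resize(si[160:330,170:430],None,fx=3,fy=3,interpolation=cv2.INTER_CUBIC))
E
```

```text
dock ctr [ 0.4616 -0.2854  0.066 ] edges [np.float64(0.0768), np.float64(0.0361), np.float64(0.0763), np.float64(0.0358)] yaw long -8.5 -8.2
  bottom-top [[-0.0036, -0.0003, -0.066], [-0.0047, -0.0014, -0.066]]
speaker ctr [ 0.5964 -0.1757  0.068 ] edges [np.float64(0.0753), np.float64(0.0375), np.float64(0.0766), np.float64(0.0356)] yaw long -19.1 -17.6
  bottom-top [[-0.0025, -0.0013, -0.068], [-0.0025, 0.0001, -0.068]]
tube rect ((140.3522491455078, 355.49359130859375), (48.4077033996582, 8.522482872009277), 52.69605255126953)
mast [ 0.4147 -0.4115  0.013 ] [ 0.5361 -0.3927  0.013 ] [ 0.4754 -0.4021  0.013 ] 0.12283994261965711 -171.20464324927948
carton bottoms [ 0.4627 -0.038   0.    ] [ 0.6655 -0.0128 -0.    ] [0.6351 0.2883 0.    ] len 0.2043777956390081 0.3026440989320534 ctr [0.5489 0.1251 0.    ] 7.0821772352496 5.761565426583928
rim corner [ 0.66413572 -0.01377154  0.089     ]
```

View pics/z3.png

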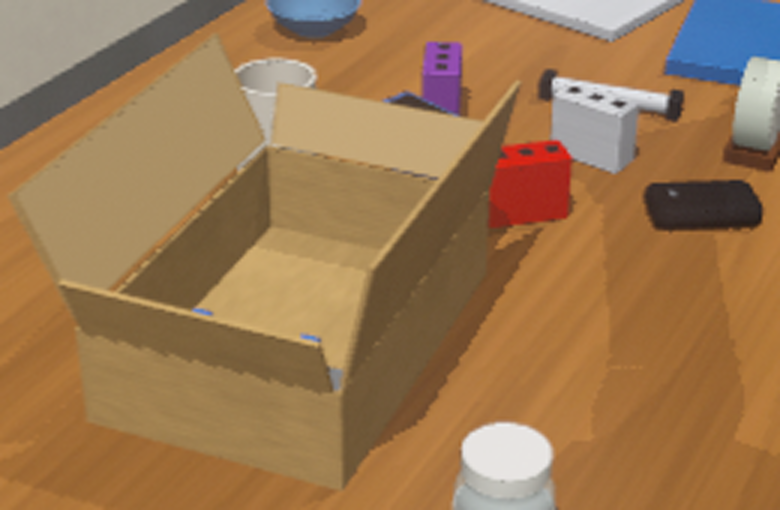

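The side view confirms the same layout: mug, carton, and the mast behind the dock at z3 (545..680, 75..115). No adapter or drive is visible. I'll move above the mast and refine with the wrist camera.

```bash
cat >> m.py <<'E'
def go(*targets):
    """targets: (x,y,z,yawdeg); prints tool-frame shift and rotvec from the present pose"""
    o=get_obs(); R0=R.from_quat(o['ee_rot']).as_matrix(); p=np.array(o['position'])
    print('at',p.round(4),'yaw',yaw(R0[:,0]).round(2),'t',round(o['clock'],2),'F',np.round(o['ft_force'],1),'w',round(o['grip_width'],3),'gf',round(float(o['grasp_force']),1))
    for x,y,z,w in targets:
        a=np.radians(w); T=np.array([[np.cos(a),np.sin(a),0],[np.sin(a),-np.cos(a),0],[0,0,-1.]])
        print(' xyz',(R0.T@(np.array([x,y,z])-p)).round(4).tolist(),'ang',np.degrees(R.from_matrix(R0.T@T).as_rotvec()).round(2).tolist())
E
python3 - <<'E'
from m import *
c=snap('scene'); s=snap('side')
Z1=lambda x,y:(100+x/4,270+y/4); Z2=lambda x,y:(275+x/3,145+y/3); Z3=lambda x,y:(170+x/3,160+y/3)
q=[onz(s,*Z3(*p),0) for p in [(343,488),(87,420)]]
print('side bottoms (-x+y),(+x+y)',[a.round(4) for a in q], yaw(q[1]-q[0]))
print('+x+y bottom tri',tri(c,Z2(548,370),s,Z3(87,420)))
# rim corners inside: (-x,+y) scene (370,148) side (370,270); (+x,-y)..
print('purple etc skip; rim (-x,+y)?',tri(c,Z2(365,148),s,Z3(343,375)))
print('dock bottom corner tri', tri(c,Z1(348,298),s,Z3(560,142)))
print('dock top corner', tri(c,Z1(325,222),s,Z3(553,92)))
go((.4754,-.4021,.15,8.8))
E
```

```text
side bottoms (-x+y),(+x+y) [array([0.4191, 0.2668, 0.    ]), array([0.6264, 0.2913, 0.    ])] 6.737460108046422
+x+y bottom tri (array([ 0.63120979,  0.28939208, -0.00347513]), np.float64(0.0045457099042957244))
purple etc skip; rim (-x,+y)? (array([0.42800339, 0.26004535, 0.0901832 ]), np.float64(0.011195192840890504))
dock bottom corner tri (array([ 0.49284694, -0.30684193, -0.00419332]), np.float64(0.006444385221585095))
dock top corner (array([ 0.49767254, -0.30315062,  0.05607863]), np.float64(0.017698171145751458))
at [ 0.2524 -0.5717  0.2312] yaw 23.82 t 0.35 F [ 0.2  0.3 -0. ] w 0.997 gf 0.0
 xyz [0.2725, -0.0651, 0.0812] ang [-0.01, 0.0, 15.02]
```

Request:
carry_out([
  {"xyz":[0.272,-0.065,0.0],"angular":[0,0,15]},
  {"xyz":[0.272,-0.065,0.0],"angular":[0,0,15]},
  {"xyz":[0.272,-0.065,0.0],"angular":[0,0,15]},
  {"xyz":[0.272,-0.065,0.0],"angular":[0,0,15]},
  {"xyz":[0.272,-0.065,0.0],"angular":[0,0,15]},
  {"xyz":[0.272,-0.065,0.0],"angular":[0,0,15]},
  {"xyz":[0.272,-0.065,0.05],"angular":[0,0,15]},
  {"xyz":[0.272,-0.065,0.05],"angular":[0,0,15]},
  {"xyz":[0.272,-0.065,0.05],"angular":[0,0,15]},
], hand=1.0, grip_force=60)

```text
clock: 1.25
position: [0.4739, -0.4029, 0.1813]
ee_rot: [0.997, 0.076, -0.001, -0.001]
ft_force: [0.6, -0.3, 0.5]
grip_width: 0.997
grasp_force: 0.0
```

```bash
python3 - <<'E'
from m import *
w=snap('wrist','w1'); go((.4754,-.4021,.15,8.8))
np.savez('w1.npz',**{k:np.array(v) for k,v in w.items()})
E
```

```text
at [ 0.4745 -0.4037  0.1828] yaw 8.72 t 1.3 F [0.6 0.1 0.1] w 0.996 gf 0.0
 xyz [0.0012, -0.0014, 0.0328] ang [0.05, -0.01, -0.08]
```

View pics/w1.png

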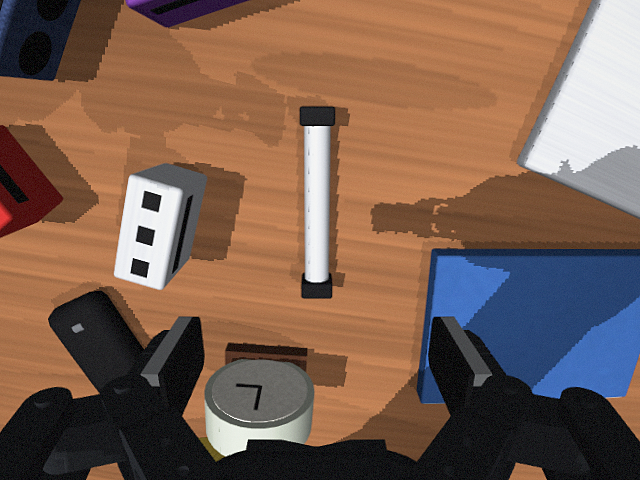

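The wrist view shows the mast at column 317 (caps at rows 107 and 297), the dock top at (145,232) and the clock top near (260,390), behind the tool.

```bash
python3 - <<'E'
from m import *
w=dict(np.load('w1.npz'))
a=onz(w,317.5,126,.013);b=onz(w,316.5,274,.013)
print('tube ends',a.round(4),b.round(4),((a+b)/2).round(4),yaw(a-b),np.linalg.norm(a-b))
print('cap ends',onz(w,318,107,.024).round(4),onz(w,316.5,298,.0).round(4))
c=snap('scene')
# tri of cap/tube joint: scene upper-left cap/tube
t=tri(c,(140.35,355.5),w,(317,200)); print('tube mid tri',t)
print('clock top rim pts', [onz(w,u,v,.1).round(3) for u,v in [(260,358),(205,395),(313,395),(225,346),(307,350)]],[onz(w,u,v,.015).round(3) for u,v in [(225,346),(307,350)]])
P=[onz(w,u,v,.066) for u,v in [(130,177),(183,187),(162,290),(114,277)]]
print('dock',np.mean(P,0).round(4),[yaw(P[0]-P[3]),yaw(P[1]-P[2])],[np.linalg.norm(P[i]-P[i-1]).round(4) for i in range(4)])
print('dock tri corner', tri(c,(100+325/4,270+222/4),w,(130,177)),tri(c,(100+396/4,270+50),w,(183,187)))
go()
E
```

```text
tube ends [ 0.5439 -0.3922  0.013 ] [ 0.4249 -0.4098  0.013 ] [ 0.4844 -0.401   0.013 ] 8.408762481637762 0.12031550635889518
cap ends [ 0.5574 -0.3905  0.024 ] [ 0.3965 -0.4142  0.    ]
tube mid tri (array([ 0.49098212, -0.40103035,  0.02962503]), np.float64(0.002097707257697486))
clock top rim pts [array([ 0.396, -0.377,  0.1  ]), array([ 0.359, -0.342,  0.1  ]), array([ 0.372, -0.416,  0.1  ]), array([ 0.401, -0.353,  0.1  ]), array([ 0.407, -0.406,  0.1  ])] [array([ 0.344, -0.339,  0.015]), array([ 0.351, -0.413,  0.015])]
dock [ 0.4572 -0.2868  0.066 ] [np.float64(-8.597861162862047), np.float64(-8.565829263042263)] [np.float64(0.0748), np.float64(0.0357), np.float64(0.0778), np.float64(0.0356)]
dock tri corner (array([ 0.50864066, -0.30050862,  0.09332696]), np.float64(0.02729888097648906)) (array([ 0.48179927, -0.28318774,  0.03166403]), np.float64(0.0321635925888604))
at [ 0.4748 -0.404   0.1835] yaw 8.71 t 1.35 F [ 0.8 -0.1  0.5] w 0.998 gf 0.0
```

```bash
cat >> m.py <<'E'
def ends(im,x0,x1,y0,y1,th=150):
    m=(im.min(2)>th).astype(np.uint8); k=np.zeros_like(m); k[y0:y1,x0:x1]=1
    n,l,st,_=cv2.connectedComponentsWithStats(m*k); i=1+np.argmax(st[1:,4])
    ys,xs=np.nonzero(l==i); b=cv2.boxPoints(cv2.minAreaRect(np.c_[xs,ys].astype(np.float32)))
    L=[np.linalg.norm(b[j]-b[j-1]) for j in range(4)]; k=np.argsort(L)[:2]
    return sorted([tuple((b[j]+b[j-1])/2) for j in k],key=lambda p:p[1])
E
python3 - <<'E'
from m import *
w=snap('wrist','w2'); c=snap('scene'); s=snap('side')
ew=ends(w['img'],280,350,90,310); ec=ends(c['img'],115,172,318,392); print(ew,ec)
es=ends(s['img'],350,400,180,200); es=sorted(es); print(es)
print('+x end',tri(w,ew[0],c,ec[1]),'-x end',tri(w,ew[1],c,ec[0]))
print('mid from wrist', (onz(w,*ew[0],.013)+onz(w,*ew[1],.013))/2,'scene',(onz(c,*ec[0],.013)+onz(c,*ec[1],.013))/2, 'yaw',yaw(onz(w,*ew[0],.013)-onz(w,*ew[1],.013)))
Z1=lambda x,y:(100+x/4,270+y/4)
print('dock tri', tri(c,Z1(396,200),w,(130,177)),tri(c,Z1(325,222),w,(183,187)),tri(c,Z1(288,113),w,(162,290)),tri(c,Z1(357,93),w,(114,277)))
go()
# consistency of camera mount
o=get_obs(); E=np.array(w['extrinsics']); print(R.from_quat(o['ee_rot']).as_matrix().T@(E[:3,3]-o['position']))
E
```

```text
[(np.float32(313.0), np.float32(128.0)), (np.float32(313.0), np.float32(282.0))] [(np.float32(125.76001), np.float32(336.18005)), (np.float32(154.80002), np.float32(374.90002))]
[(np.float32(354.0), np.float32(192.5)), (np.float32(392.0), np.float32(192.5))]
+x end (array([ 0.54366347, -0.39209629,  0.02284805]), np.float64(0.0028661439528608)) -x end (array([ 0.42019501, -0.41031091,  0.01896377]), np.float64(0.002169621469584671))
mid from wrist [ 0.4806365  -0.40012961  0.013     ] scene [ 0.47540909 -0.40224648  0.013     ] yaw 8.576586738872722
dock tri (array([ 0.49500372, -0.27154249,  0.05709281]), np.float64(0.0007137927689286021)) (array([ 0.49412559, -0.30909529,  0.06284539]), np.float64(0.001956327064950143)) (array([ 0.41398447, -0.29676106,  0.0590424 ]), np.float64(0.0004461886566581876)) (array([ 0.41818236, -0.25997358,  0.05674364]), np.float64(0.0011035063525473602))
at [ 0.4751 -0.4035  0.1832] yaw 8.75 t 1.5 F [-0.5 -0.4  0.6] w 0.999 gf 0.0
[ 0.07920336 -0.00040518 -0.14238399]
```

Request:
carry_out([
  {"xyz":[0.005,-0.002,0.05],"angular":[0,0,0]},
  {"xyz":[0.005,-0.002,0.09],"angular":[0,0,0]},
  {"xyz":[0.005,-0.002,0.13],"angular":[0,0,0]},
  {"xyz":[0.005,-0.002,0.16],"angular":[0,0,0]},
  {"xyz":[0.005,-0.002,0.178],"angular":[0,0,0]},
  {"xyz":[0.005,-0.002,0.178],"angular":[0,0,0]},
  {"xyz":[0.005,-0.002,0.178],"angular":[0,0,0]},
])

```text
clock: 2.2
position: [0.4802, -0.4004, 0.0046]
ee_rot: [0.997, 0.077, 0.0, 0.0]
ft_force: [0.6, -0.5, 1.2]
grip_width: 0.996
grasp_force: 0.0
```

Request:
carry_out([
  {"xyz":[0,0,0],"angular":[0,0,0]},
  {"xyz":[0,0,0],"angular":[0,0,0]},
  {"xyz":[0,0,0],"angular":[0,0,0]},
  {"xyz":[0,0,0],"angular":[0,0,0]},
  {"xyz":[0,0,0],"angular":[0,0,0]},
  {"xyz":[0,0,0],"angular":[0,0,0]},
  {"xyz":[0,0,0],"angular":[0,0,0]},
  {"xyz":[0,0,0],"angular":[0,0,0]},
], hand=0.0, grip_force=90)

```text
clock: 3.0
position: [0.4799, -0.4, 0.0041]
ee_rot: [0.997, 0.077, 0.0, 0.0]
ft_force: [-2.3, 0.8, 5.4]
grip_width: 0.197
grasp_force: 87.9
```

Request:
carry_out([
  {"xyz":[0,0,-0.02],"angular":[0,0,0]},
  {"xyz":[0,0,-0.06],"angular":[0,0,0]},
  {"xyz":[0,0,-0.11],"angular":[0,0,0]},
  {"xyz":[0,0,-0.16],"angular":[0,0,0]},
  {"xyz":[0,0,-0.21],"angular":[0,0,0]},
  {"xyz":[0,0,-0.25],"angular":[0,0,0]},
  {"xyz":[0,0,-0.25],"angular":[0,0,0]},
])

```text
clock: 3.7
position: [0.4817, -0.401, 0.2603]
ee_rot: [0.997, 0.077, 0.004, 0.003]
ft_force: [0.3, -0.0, -1.1]
grip_width: 0.197
grasp_force: 88.1
```

```bash
python3 - <<'E'
from m import *
a=np.radians(6.5)
ctr=np.array([.5422,.127]); M=np.array([[np.cos(a),-np.sin(a)],[np.sin(a),np.cos(a)]])
t=ctr+M@np.array([0,.09]); print(t)
p=ctr+M@np.array([0,.0]);
go((p[0],p[1],.25,6.5),(t[0],t[1],.25,6.5))
E
```

```text
[0.53201171 0.21642147]
at [ 0.4817 -0.401   0.2603] yaw 8.82 t 3.7 F [ 0.3 -0.  -1.1] w 0.197 gf 88.1
 xyz [0.1407, -0.5125, 0.0075] ang [0.42, -0.41, 2.32]
 xyz [0.1444, -0.6024, 0.0068] ang [0.42, -0.41, 2.32]
```

Request:
carry_out([
  {"xyz":[0.14,-0.512,-0.02],"angular":[0,0,2.3]},
  {"xyz":[0.14,-0.512,-0.02],"angular":[0,0,2.3]},
  {"xyz":[0.14,-0.512,-0.02],"angular":[0,0,2.3]},
  {"xyz":[0.14,-0.512,-0.02],"angular":[0,0,2.3]},
  {"xyz":[0.14,-0.512,-0.02],"angular":[0,0,2.3]},
  {"xyz":[0.14,-0.512,-0.02],"angular":[0,0,2.3]},
  {"xyz":[0.14,-0.512,-0.02],"angular":[0,0,2.3]},
  {"xyz":[0.14,-0.512,-0.02],"angular":[0,0,2.3]},
  {"xyz":[0.14,-0.512,-0.02],"angular":[0,0,2.3]},
  {"xyz":[0.14,-0.512,-0.02],"angular":[0,0,2.3]},
  {"xyz":[0.14,-0.512,-0.02],"angular":[0,0,2.3]},
  {"xyz":[0.14,-0.512,-0.02],"angular":[0,0,2.3]},
])

```text
clock: 4.9
position: [0.5384, 0.1336, 0.2726]
ee_rot: [0.998, 0.061, -0.0, -0.001]
ft_force: [0.9, 0.5, -0.3]
grip_width: 0.199
grasp_force: 88.3
```

Request:
carry_out([
  {"xyz":[0,0,0],"angular":[0,0,0]},
  {"xyz":[0,0,0],"angular":[0,0,0]},
])

```text
clock: 5.1
position: [0.5395, 0.1264, 0.2727]
ee_rot: [0.998, 0.056, -0.0, 0.0]
ft_force: [0.4, -0.6, -0.7]
grip_width: 0.199
grasp_force: 88.3
```

```bash
python3 - <<'E'
from m import *
w=snap('wrist','w3'); np.savez('w3.npz',**{k:np.array(v) for k,v in w.items()}); go()
E
```

```text
at [0.5395 0.1262 0.2729] yaw 6.4 t 5.15 F [-0.7  0.5 -1.4] w 0.209 gf 62.8
```

View pics/w3.png

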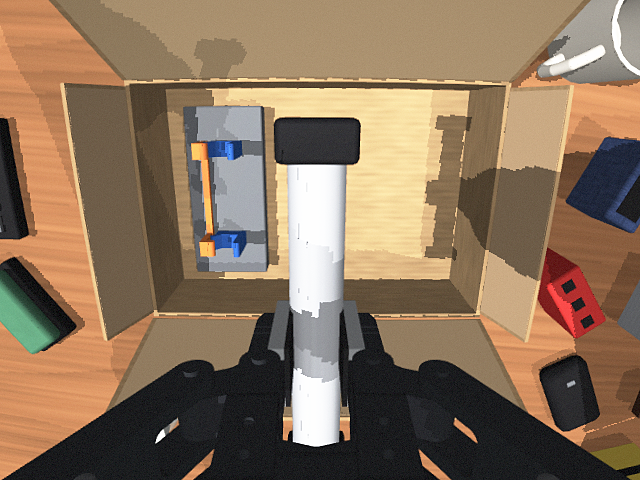

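The wrist view shows the clip with orange jaw noses at (201,150) and (208,246) and blue tines at (232,150) and (234,242). The mast is held along the tool x axis. Grip force has just dipped, so I'll hold still and re-read it.

Request:
carry_out([
  {"xyz":[0,0,0],"angular":[0,0,0]},
  {"xyz":[0,0,0],"angular":[0,0,0]},
  {"xyz":[0,0,0],"angular":[0,0,0]},
  {"xyz":[0,0,0],"angular":[0,0,0]},
  {"xyz":[0,0,0],"angular":[0,0,0]},
], hand=0.0, grip_force=100)

```text
clock: 5.65
position: [0.5395, 0.1277, 0.2733]
ee_rot: [0.998, 0.057, 0.0, 0.0]
ft_force: [-0.1, -0.1, -0.9]
grip_width: 0.193
grasp_force: 97.8
```

```bash
python3 - <<'E'
from m import *
w=snap('wrist','w4'); c=snap('scene'); s=snap('side')
for n,x in [('w4',w),('c4',c),('s4',s)]: np.savez(n+'.npz',**{k:np.array(v) for k,v in x.items()})
go()
cr=cv2.resize(c['img'][100:300,280:480],None,fx=2,fy=2); sr=cv2.resize(s['img'][60:330,150:350],(300,400)); wr=cv2.resize(w['img'],(533,400))[:,120:400]
cv2.imwrite('pics/j4.png',np.hstack([cr[:400],sr])[:,:,::-1])
print('mast pixel width etc'); 
im=w['img'].astype(int)
# carton points in w3 (wrist) on rim z=.085..
for n,(u,v),z in [('-x+y rim',(157,315),.089),('+x+y rim',(128,82),.089),('+x-y rim',(507,84),.089),('-x-y rim',(480,316),.089)]:
    print(n,onz(w,u,v,z).round(4))
# orange & blue
hsv=cv2.cvtColor(w['img'],cv2.COLOR_RGB2HSV)
o=((hsv[...,0]>8)&(hsv[...,0]<22)&(hsv[...,1]>200)&(hsv[...,2]>180)); b=((hsv[...,0]>105)&(hsv[...,0]<125)&(hsv[...,1]>150)&(hsv[...,2]>90))
for nm,m in (('o',o),('b',b)):
    m=m.astype(np.uint8); m[:,270:]=0;m[:,:160]=0;m[:120]=0;m[270:]=0
    n,l,st,ce=cv2.connectedComponentsWithStats(m)
    for i in range(1,n):
        if st[i,4]>30: print(nm,st[i].tolist(),ce[i].round(1))
E
```

```text
at [0.5395 0.1277 0.2733] yaw 6.53 t 5.8 F [ 0.3  0.4 -0.7] w 0.192 gf 97.8
mast pixel width etc
-x+y rim [0.4257 0.2648 0.089 ]
+x+y rim [0.628  0.2871 0.089 ]
+x-y rim [ 0.6604 -0.0089  0.089 ]
-x-y rim [ 0.4588 -0.035   0.089 ]
b [209, 141, 35, 19, 502] [225.6 148.9]
b [212, 231, 36, 26, 531] [231.2 240.9]
```

View pics/j4.png

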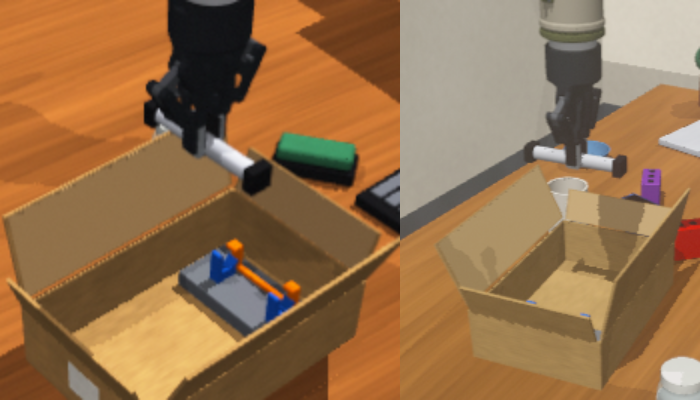

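The mast is still held level after the slack. I'll check its tilt across two views and fix the clip's place.

```bash
python3 - <<'E'
from m import *
L=lambda n:dict(np.load(n+'.npz'))
w,c,s=L('w4'),L('c4'),L('s4')
pa,ea=tri(c,(409,189),s,(296.7-58,162.6)); pb,eb=tri(c,(356.5,154),s,(296.7,172.1))
print('mast +x cap',pa.round(4),ea,'-x cap',pb.round(4),eb, 'pitch',np.degrees(np.arcsin((pa-pb)[2]/np.linalg.norm(pa-pb))),np.linalg.norm(pa-pb))
a=np.radians(6.4); M=np.array([[np.cos(a),-np.sin(a),0],[np.sin(a),np.cos(a),0],[0,0,1]]); C=np.array([.543,.127,0])
print('proj tine inner top +-45', proj(w,C+M@[.052,.0785,.064]),proj(w,C+M@[.038,.0785,.064]),proj(w,C+M@[-.038,.0785,.064]),proj(w,C+M@[-.052,.0785,.064]))
im=w['img'].astype(int); r,g,b=im[...,0],im[...,1],im[...,2]
B=(b>r+50)&(b>g+30); O=(r>180)&(g>70)&(g<170)&(b<60)
for nm,m in (('B',B),('O',O)):
    m=m.astype(np.uint8); m[:,265:]=0;m[:,:170]=0;m[:110]=0;m[280:]=0
    ys,xs=np.nonzero(m)
    for v in range(138,262,4):
        q=xs[ys==v]; 
        if len(q): print(nm,v,q.min(),q.max(),end='; ')
    print()
cv2.imwrite('pics/z5.png',cv2.resize(w['img'][90:290,160:290],None,fx=3,fy=3,interpolation=cv2.INTER_CUBIC)[:,:,::-1])
go()
E
```

```text
mast +x cap [0.6087 0.1369 0.2785] 0.005382926069135521 -x cap [0.4695 0.12   0.281 ] 0.0015005924732924135 pitch -1.0198509314002178 0.14020293247899038
proj tine inner top +-45 [227.70191643 143.62267701] [228.63761302 159.89965576] [233.72022654 242.39492991] [234.64596232 256.51480231]
B 142 205 242; B 146 210 243; B 150 210 243; B 154 211 243; B 158 229 237; B 234 217 246; B 238 212 247; B 242 217 247; B 246 217 245; B 250 235 243; B 254 235 241; 
O 146 207 207; O 150 207 207; O 158 208 208; O 174 210 210; O 178 210 210; O 218 213 213; O 246 215 215; O 250 215 215; O 254 215 215; 
at [0.5395 0.1277 0.2733] yaw 6.53 t 5.8 F [ 0.3  0.4 -0.7] w 0.192 gf 97.8
```

View pics/z5.png

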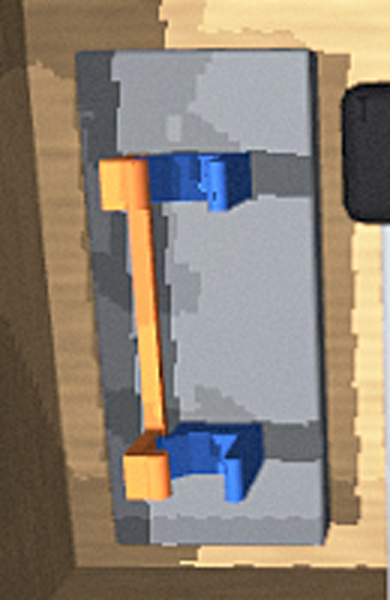

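The clip prediction agrees with the image to about 1 px (tine inner edges at (229,150) and (235,249)). Now move over the clip and lower.

Request:
carry_out([
  {"xyz":[0.0035,-0.088,0],"angular":[0,0,0.1]},
  {"xyz":[0.0035,-0.088,0],"angular":[0,0,0.1]},
  {"xyz":[0.0035,-0.088,0.03],"angular":[0,0,0.1]},
  {"xyz":[0.0035,-0.088,0.07],"angular":[0,0,0.1]},
  {"xyz":[0.0035,-0.088,0.11],"angular":[0,0,0.1]},
  {"xyz":[0.0035,-0.088,0.15],"angular":[0,0,0.1]},
  {"xyz":[0.0035,-0.088,0.18],"angular":[0,0,0.1]},
  {"xyz":[0.0035,-0.088,0.188],"angular":[0,0,0.1]},
  {"xyz":[0.0035,-0.088,0.188],"angular":[0,0,0.1]},
  {"xyz":[0.0035,-0.088,0.188],"angular":[0,0,0.1]},
  {"xyz":[0.0035,-0.088,0.188],"angular":[0,0,0.1]},
])

```text
clock: 6.9
position: [0.5341, 0.2161, 0.0873]
ee_rot: [0.998, 0.056, 0.001, -0.0]
ft_force: [0.9, -0.1, -0.8]
grip_width: 0.19
grasp_force: 98.2
```

```bash
python3 - <<'E'
from m import *
w=snap('wrist','w6'); go((.533,.2157,.085,6.4))
E
```

```text
at [0.534  0.216  0.0871] yaw 6.42 t 6.95 F [ 0.1  0.6 -1.4] w 0.194 gf 98.2
 xyz [-0.001, 0.0002, 0.0021] ang [-0.02, -0.16, 0.02]
```

View pics/w6.png

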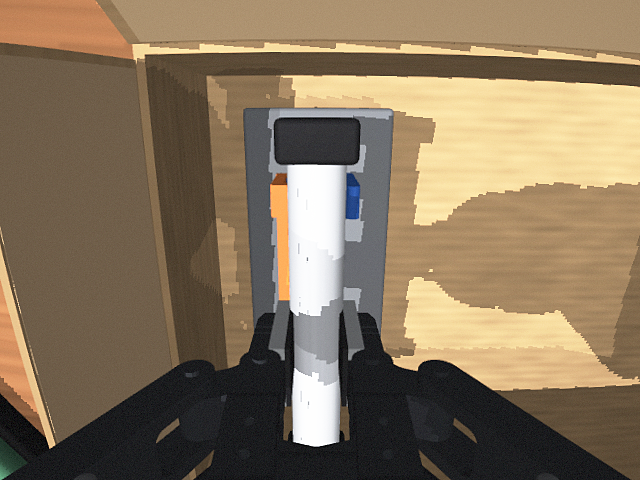

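The mast lies centred between the orange jaw (280,240) and the blue tine (352,197). Pushing down.

Request:
carry_out([
  {"xyz":[-0.001,0,0.01],"angular":[0,0,0]},
  {"xyz":[-0.001,0,0.018],"angular":[0,0,0]},
  {"xyz":[-0.001,0,0.024],"angular":[0,0,0]},
  {"xyz":[-0.001,0,0.03],"angular":[0,0,0]},
  {"xyz":[-0.001,0,0.034],"angular":[0,0,0]},
  {"xyz":[-0.001,0,0.038],"angular":[0,0,0]},
  {"xyz":[-0.001,0,0.041],"angular":[0,0,0]},
  {"xyz":[-0.001,0,0.041],"angular":[0,0,0]},
  {"xyz":[-0.001,0,0.041],"angular":[0,0,0]},
])

```text
clock: 7.85
position: [0.532, 0.2155, 0.0443]
ee_rot: [0.998, 0.056, -0.0, 0.0]
ft_force: [-0.1, -2.0, -0.9]
grip_width: 0.195
grasp_force: 98.9
```

Request:
carry_out([
  {"xyz":[0,0,0.003],"angular":[0,0,0]},
  {"xyz":[0,0,0.005],"angular":[0,0,0]},
  {"xyz":[0,0,0.006],"angular":[0,0,0]},
  {"xyz":[0,0,0.006],"angular":[0,0,0]},
])

```text
clock: 8.25
position: [0.5324, 0.2157, 0.0408]
ee_rot: [0.998, 0.056, 0.001, 0.0]
ft_force: [-10.8, -7.1, 27.1]
grip_width: 0.191
grasp_force: 102.8
```

Request:
carry_out([
  {"xyz":[0,0,-0.004],"angular":[0,0,0]},
  {"xyz":[0,0,-0.004],"angular":[0,0,0]},
  {"xyz":[0,0,-0.004],"angular":[0,0,0]},
  {"xyz":[0,0,-0.004],"angular":[0,0,0]},
  {"xyz":[0,0,-0.004],"angular":[0,0,0]},
  {"xyz":[0,0,-0.004],"angular":[0,0,0]},
], hand=0.45)

```text
clock: 8.85
position: [0.5318, 0.2154, 0.0421]
ee_rot: [0.998, 0.056, -0.0, 0.0]
ft_force: [0.7, 0.1, -0.1]
grip_width: 0.451
grasp_force: 0.0
```

Request:
carry_out([
  {"xyz":[0,0,-0.02],"angular":[0,0,0]},
  {"xyz":[0,0,-0.05],"angular":[0,0,0]},
  {"xyz":[0,0,-0.1],"angular":[0,0,0]},
  {"xyz":[0,0,-0.15],"angular":[0,0,0]},
  {"xyz":[0,0,-0.2],"angular":[0,0,0]},
  {"xyz":[0,0,-0.22],"angular":[0,0,0]},
  {"xyz":[0,0,-0.22],"angular":[0,0,0]},
])

```text
clock: 9.55
position: [0.5332, 0.2163, 0.266]
ee_rot: [0.998, 0.056, 0.003, -0.001]
ft_force: [0.2, -0.4, -1.3]
grip_width: 0.455
grasp_force: 0.0
```

```bash
python3 - <<'E'
from m import *
w=snap('wrist','w7'); c=snap('scene','c7'); go((.46,-.286,.26,-8.5))
np.savez('w7.npz',**{k:np.array(v) for k,v in w.items()})
top=cv2.resize(w['img'][60:380,150:470],(400,400)); r=cv2.resize(c['img'][265:400,95:295],(400,270)); r=np.vstack([r,np.zeros((130,400,3),np.uint8)])
cv2.imwrite('pics/j7.png',np.hstack([top,r])[:,:,::-1])
E
```

```text
at [0.5319 0.2154 0.262 ] yaw 6.42 t 9.65 F [-0.6 -0.3 -0.4] w 0.448 gf 0.0
 xyz [-0.1275, 0.4902, 0.0021] ang [0.01, -0.01, 14.92]
```

View pics/j7.png

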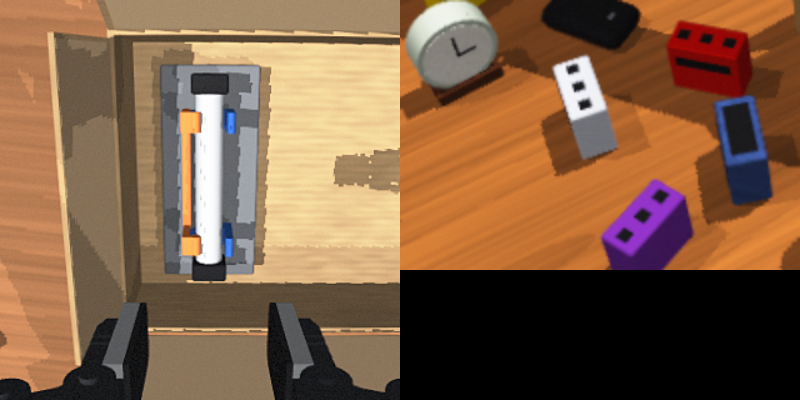

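The mast is seated with the orange noses over the tube (crop (190,122) and (190,245)). The dock and speaker are still in place. I'll check the mast's position along x, then plan the dock grasp.

```bash
cat >> m.py <<'E'
A_=np.radians(6.4); CM=np.array([[np.cos(A_),-np.sin(A_),0],[np.sin(A_),np.cos(A_),0],[0,0,1]]); CC=np.array([.543,.127,0])
loc=lambda p: CM.T@(np.array(p)-CC)
wld=lambda *p: CC+CM@np.array(p)
E
python3 - <<'E'
from m import *
w=dict(np.load('w7.npz'))
im=w['img']; 
ew=ends(im,295,340,125,290,165); print(ew,[loc(onz(w,*e,.058)).round(4) for e in ew])
f=lambda x,y:(150+x/1.25,60+y/1.25)
for n,p,z in [('+x cap top edge',(210,73),.063),('-x cap lower top edge',(209,280),.063),('jaw nose +x upper/lower',(190,112),.068),('',(190,133),.068),('nose-x',(190,236),.068),('',(190,255),.068),('tine+x',(231,111),.067),('',(231,132),.067)]:
    print(n,loc(onz(w,*f(*p),z)).round(4))
go(tuple(np.r_[.4595,-.286,.2,-8.5]),tuple(np.r_[.4595,-.286,.035,-8.5]))
E
```

```text
[(np.float32(316.5), np.float32(135.0)), (np.float32(316.5), np.float32(270.0))] [array([0.064 , 0.0905, 0.058 ]), array([-0.0599,  0.0904,  0.058 ])]
+x cap top edge [0.0778 0.0893 0.063 ]
-x cap lower top edge [-0.0722  0.0898  0.063 ]
jaw nose +x upper/lower [0.0524 0.1027 0.068 ]
 [0.0384 0.1028 0.068 ]
nose-x [-0.0354  0.1036  0.068 ]
 [-0.0501  0.1037  0.068 ]
tine+x [0.053  0.0751 0.067 ]
 [0.039  0.0749 0.067 ]
at [0.5319 0.2154 0.262 ] yaw 6.42 t 9.65 F [-0.6 -0.3 -0.4] w 0.448 gf 0.0
 xyz [-0.128, 0.4901, 0.0621] ang [0.01, -0.01, 14.92]
 xyz [-0.128, 0.4901, 0.2271] ang [0.01, -0.01, 14.92]
```

Request:
carry_out([
  {"xyz":[-0.128,0.49,0],"angular":[0,0,14.9]},
  {"xyz":[-0.128,0.49,0],"angular":[0,0,14.9]},
  {"xyz":[-0.128,0.49,0],"angular":[0,0,14.9]},
  {"xyz":[-0.128,0.49,0],"angular":[0,0,14.9]},
  {"xyz":[-0.128,0.49,0],"angular":[0,0,14.9]},
  {"xyz":[-0.128,0.49,0],"angular":[0,0,14.9]},
  {"xyz":[-0.128,0.49,0],"angular":[0,0,14.9]},
  {"xyz":[-0.128,0.49,0],"angular":[0,0,14.9]},
  {"xyz":[-0.128,0.49,0],"angular":[0,0,14.9]},
  {"xyz":[-0.128,0.49,0],"angular":[0,0,14.9]},
  {"xyz":[-0.128,0.49,0.03],"angular":[0,0,14.9]},
  {"xyz":[-0.128,0.49,0.03],"angular":[0,0,14.9]},
], hand=1.0)

```text
clock: 10.85
position: [0.4565, -0.2865, 0.2271]
ee_rot: [0.997, -0.076, -0.004, -0.002]
ft_force: [-0.2, 1.1, -0.4]
grip_width: 1.001
grasp_force: 0.0
```

Request:
carry_out([
  {"xyz":[0,0,0],"angular":[0,0,0]},
  {"xyz":[0,0,0],"angular":[0,0,0]},
])

```text
clock: 11.05
position: [0.4604, -0.2843, 0.233]
ee_rot: [0.997, -0.073, 0.0, -0.0]
ft_force: [1.1, 0.8, 0.5]
grip_width: 1.0
grasp_force: 0.0
```

```bash
cat >> m.py <<'E'
def topface(w,m,z):
    n,l,st,ce=cv2.connectedComponentsWithStats(m.astype(np.uint8)); 
    i=1+np.argmax(st[1:,4]); cs,_=cv2.findContours((l==i).astype(np.uint8),cv2.RETR_EXTERNAL,cv2.CHAIN_APPROX_NONE)
    P=np.array([onz(w,*p,z)[:2] for p in cs[0][:,0]],np.float32)*1000
    r=cv2.minAreaRect(P); print('topface px',st[i].tolist(),'rect mm',np.round(r[0],1),np.round(r[1],1),round(r[2],2)); return r
E
python3 - <<'E'
from m import *
w=snap('wrist','w8'); np.savez('w8.npz',**{k:np.array(v) for k,v in w.items()})
im=w['img'].astype(int)
m=(im.min(2)>190)&(im.max(2)-im.min(2)<30); m[:, :200]=0; m[:,430:]=0
m=cv2.morphologyEx(m.astype(np.uint8),cv2.MORPH_CLOSE,np.ones((5,5)))
topface(w,m,.066); go()
print([proj(w,p).round(0) for p in [(.4595,-.286,.066)]])
E
```

```text
topface px [296, 174, 47, 92, 3544] rect mm [ 457.4 -285.2] [36.8 75.6] 81.66
at [ 0.4605 -0.2845  0.2333] yaw -8.34 t 11.1 F [ 0.8  0.4 -0.6] w 0.998 gf 0.0
[array([319., 218.])]
```

View pics/w8.png

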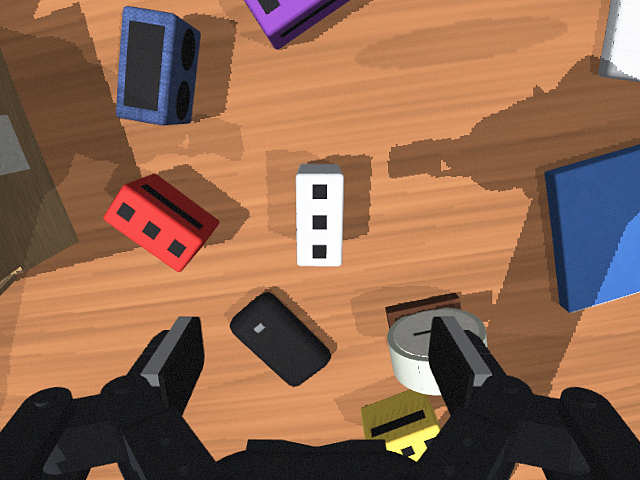

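The dock's top face is at (319,220), centred under the tool. The red look-alike (160,222) and the clock (437,350) stay clear of the fingers.

Request:
carry_out([
  {"xyz":[-0.002,0.001,0.05],"angular":[0,0,0]},
  {"xyz":[-0.002,0.001,0.1],"angular":[0,0,0]},
  {"xyz":[-0.002,0.001,0.14],"angular":[0,0,0]},
  {"xyz":[-0.002,0.001,0.18],"angular":[0,0,0]},
  {"xyz":[-0.002,0.001,0.207],"angular":[0,0,0]},
  {"xyz":[-0.002,0.001,0.207],"angular":[0,0,0]},
  {"xyz":[-0.002,0.001,0.207],"angular":[0,0,0]},
], hand=0.8)

```text
clock: 11.8
position: [0.4584, -0.2862, 0.0266]
ee_rot: [0.997, -0.073, 0.0, 0.0]
ft_force: [-0.5, 0.0, 0.6]
grip_width: 0.799
grasp_force: 0.0
```

Request:
carry_out([
  {"xyz":[0,0,0],"angular":[0,0,0]},
  {"xyz":[0,0,0],"angular":[0,0,0]},
  {"xyz":[0,0,0],"angular":[0,0,0]},
  {"xyz":[0,0,0],"angular":[0,0,0]},
  {"xyz":[0,0,0],"angular":[0,0,0]},
  {"xyz":[0,0,0],"angular":[0,0,0]},
], hand=0.0, grip_force=70)

```text
clock: 12.4
position: [0.4588, -0.2871, 0.0274]
ee_rot: [0.997, -0.074, 0.002, 0.001]
ft_force: [-0.9, 0.9, 9.0]
grip_width: 0.433
grasp_force: 71.1
```

Request:
carry_out([
  {"xyz":[0,0,-0.02],"angular":[0,0,0]},
  {"xyz":[0,0,-0.06],"angular":[0,0,0]},
  {"xyz":[0,0,-0.11],"angular":[0,0,0]},
  {"xyz":[0,0,-0.16],"angular":[0,0,0]},
  {"xyz":[0,0,-0.21],"angular":[0,0,0]},
  {"xyz":[0,0,-0.24],"angular":[0,0,0]},
  {"xyz":[0,0,-0.24],"angular":[0,0,0]},
])

```text
clock: 13.1
position: [0.4592, -0.2873, 0.2711]
ee_rot: [0.997, -0.074, 0.004, 0.002]
ft_force: [-0.0, -1.0, -2.4]
grip_width: 0.438
grasp_force: 70.4
```

```bash
python3 - <<'E'
from m import *
t=wld(.045,.0,0); print(t)
go((t[0],t[1],.265,6.4))
E
```

```text
[0.58771956 0.1320161  0.        ]
at [ 0.4592 -0.2873  0.2711] yaw -8.48 t 13.1 F [-0.  -1.  -2.4] w 0.438 gf 70.4
 xyz [0.0653, -0.4337, 0.0051] ang [0.26, -0.45, -14.88]
```

Request:
carry_out([
  {"xyz":[0.024,-0.412,0],"angular":[0,0,-14.9]},
  {"xyz":[0.024,-0.412,0],"angular":[0,0,-14.9]},
  {"xyz":[0.024,-0.412,0],"angular":[0,0,-14.9]},
  {"xyz":[0.024,-0.412,0],"angular":[0,0,-14.9]},
  {"xyz":[0.024,-0.412,0],"angular":[0,0,-14.9]},
  {"xyz":[0.024,-0.412,0],"angular":[0,0,-14.9]},
  {"xyz":[0.024,-0.412,0],"angular":[0,0,-14.9]},
  {"xyz":[0.024,-0.412,0],"angular":[0,0,-14.9]},
  {"xyz":[0.024,-0.412,0],"angular":[0,0,-14.9]},
  {"xyz":[0.024,-0.412,0],"angular":[0,0,-14.9]},
  {"xyz":[0.024,-0.412,0],"angular":[0,0,-14.9]},
  {"xyz":[0.024,-0.412,0],"angular":[0,0,-14.9]},
])

```text
clock: 14.3
position: [0.5419, 0.1156, 0.265]
ee_rot: [0.998, 0.055, -0.0, 0.001]
ft_force: [0.7, -0.7, -0.7]
grip_width: 0.437
grasp_force: 70.9
```

```bash
python3 - <<'E'
from m import *
t=wld(0,-.01,0); go((t[0],t[1],.035,6.4))
E
```

```text
at [0.5419 0.1156 0.265 ] yaw 6.29 t 14.3 F [ 0.7 -0.7 -0.7] w 0.437 gf 70.9
 xyz [0.0025, -0.0015, 0.23] ang [0.06, 0.03, -0.11]
```

Request:
carry_out([
  {"xyz":[0.002,-0.001,0.05],"angular":[0,0,0]},
  {"xyz":[0.002,-0.001,0.1],"angular":[0,0,0]},
  {"xyz":[0.002,-0.001,0.15],"angular":[0,0,0]},
  {"xyz":[0.002,-0.001,0.19],"angular":[0,0,0]},
  {"xyz":[0.002,-0.001,0.215],"angular":[0,0,0]},
  {"xyz":[0.002,-0.001,0.226],"angular":[0,0,0]},
  {"xyz":[0.002,-0.001,0.232],"angular":[0,0,0]},
  {"xyz":[0.002,-0.001,0.232],"angular":[0,0,0]},
  {"xyz":[0.002,-0.001,0.232],"angular":[0,0,0]},
])

```text
clock: 15.2
position: [0.5449, 0.1187, 0.0348]
ee_rot: [0.998, 0.056, 0.001, -0.0]
ft_force: [-1.0, 0.4, -1.1]
grip_width: 0.434
grasp_force: 70.9
```

Request:
carry_out([
  {"xyz":[0,0,0.002],"angular":[0,0,0]},
  {"xyz":[0,0,0.002],"angular":[0,0,0]},
])

```text
clock: 15.4
position: [0.5442, 0.1187, 0.0319]
ee_rot: [0.998, 0.056, 0.001, 0.0]
ft_force: [-0.4, 0.2, -1.6]
grip_width: 0.444
grasp_force: 70.9
```

Request:
carry_out([
  {"xyz":[0,0,0],"angular":[0,0,0]},
  {"xyz":[0,0,0],"angular":[0,0,0]},
  {"xyz":[0,0,0],"angular":[0,0,0]},
  {"xyz":[0,0,0],"angular":[0,0,0]},
], hand=0.62)

```text
clock: 15.8
position: [0.5439, 0.1187, 0.0315]
ee_rot: [0.998, 0.056, 0.0, 0.0]
ft_force: [-0.3, 0.2, 0.1]
grip_width: 0.618
grasp_force: 0.0
```

Request:
carry_out([
  {"xyz":[0,0,-0.03],"angular":[0,0,0]},
  {"xyz":[0,0,-0.08],"angular":[0,0,0]},
  {"xyz":[0,0,-0.13],"angular":[0,0,0]},
  {"xyz":[0,0,-0.18],"angular":[0,0,0]},
  {"xyz":[0,0,-0.23],"angular":[0,0,0]},
  {"xyz":[0,0,-0.23],"angular":[0,0,0]},
  {"xyz":[0,0,-0.23],"angular":[0,0,0]},
])

```text
clock: 16.5
position: [0.5443, 0.1189, 0.2626]
ee_rot: [0.998, 0.056, 0.001, -0.0]
ft_force: [-0.1, -1.5, -1.2]
grip_width: 0.619
grasp_force: 0.0
```

```bash
python3 - <<'E'
from m import *
w=snap('wrist','w9'); c=snap('scene','c9')
# speaker: recheck in scene by blue mask
im=c['img'].astype(int); m=(im[...,2]>im[...,0]+25)&(im[...,2]>70); m[:300]=0;m[380:]=0;m[:,:245]=0;m[:,300:]=0
ys,xs=np.nonzero(m); print('blue px',xs.min(),xs.max(),ys.min(),ys.max())
go((.5955,-.176,.24,-18.4))
wi=w['img'].astype(int); m=(wi.min(2)>150)&(wi.max(2)-wi.min(2)<30); m[:, :230]=0; m[:,430:]=0; m[330:]=0
r=topface(w,cv2.morphologyEx(m.astype(np.uint8),cv2.MORPH_CLOSE,np.ones((5,5))),.07); print(loc([r[0][0]/1000,r[0][1]/1000,0]))
E
```

```text
blue px 253 277 313 360
at [0.5433 0.1185 0.2603] yaw 6.42 t 16.6 F [ 0.   0.7 -0.4] w 0.617 gf 0.0
 xyz [0.0189, 0.2984, 0.0203] ang [0.04, 0.08, 24.82]
topface px [294, 169, 45, 86, 3218] rect mm [542.6 119.4] [75.4 37.4] 6.41
[-0.00128803 -0.00748592  0.        ]
```

Request:
carry_out([
  {"xyz":[0.019,0.298,0],"angular":[0,0,24.8]},
  {"xyz":[0.019,0.298,0],"angular":[0,0,24.8]},
  {"xyz":[0.019,0.298,0],"angular":[0,0,24.8]},
  {"xyz":[0.019,0.298,0],"angular":[0,0,24.8]},
  {"xyz":[0.019,0.298,0],"angular":[0,0,24.8]},
  {"xyz":[0.019,0.298,0],"angular":[0,0,24.8]},
  {"xyz":[0.019,0.298,0.02],"angular":[0,0,24.8]},
  {"xyz":[0.019,0.298,0.03],"angular":[0,0,24.8]},
  {"xyz":[0.019,0.298,0.03],"angular":[0,0,24.8]},
  {"xyz":[0.019,0.298,0.03],"angular":[0,0,24.8]},
], hand=1.0)

```text
clock: 17.6
position: [0.596, -0.1736, 0.2312]
ee_rot: [0.987, -0.159, -0.0, -0.0]
ft_force: [-0.1, -0.4, 0.0]
grip_width: 0.995
grasp_force: 0.0
```

```bash
python3 - <<'E'
from m import *
w=snap('wrist','w10'); np.savez('w10.npz',**{k:np.array(v) for k,v in w.items()})
im=w['img'].astype(int); r,g,b=im[...,0],im[...,1],im[...,2]
m=(b>r+20); m[:,:150]=0; m[:,470:]=0; m[330:]=0
cv2.imwrite('pics/m10.png',np.hstack([cv2.resize(w['img'],(400,300))[:,:,::-1], cv2.cvtColor(cv2.resize(m.astype(np.uint8)*255,(400,300)),cv2.COLOR_GRAY2BGR)]))
m=cv2.morphologyEx(m.astype(np.uint8),cv2.MORPH_CLOSE,np.ones((5,5)))
topface(w,m,.068); go(); print(proj(w,(.5955,-.176,.068)))
E
```

```text
topface px [389, 77, 81, 101, 4044] rect mm [ 632.6 -285.6] [45.9 72.4] 24.36
at [ 0.5963 -0.1738  0.2318] yaw -18.25 t 17.65 F [ 0.6  0.  -0.5] w 0.997 gf 0.0
[320.2331017  218.01241728]
```

View pics/m10.png

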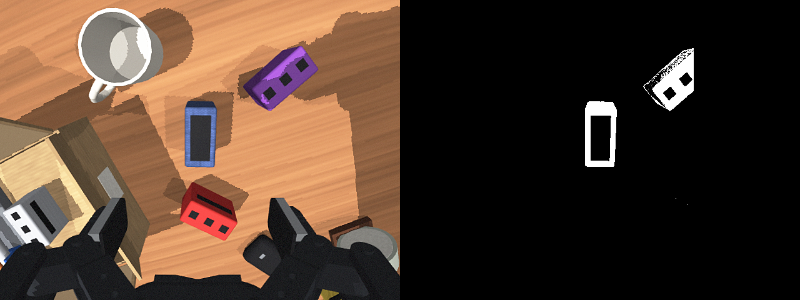

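The speaker's top is at about (320,221) in full pixels, 2 mm off the predicted spot and aligned with the tool. Purple, red and mug are clear of the fingers.

Request:
carry_out([
  {"xyz":[-0.002,0.002,0.05],"angular":[0,0,0]},
  {"xyz":[-0.002,0.002,0.1],"angular":[0,0,0]},
  {"xyz":[-0.002,0.002,0.14],"angular":[0,0,0]},
  {"xyz":[-0.002,0.002,0.18],"angular":[0,0,0]},
  {"xyz":[-0.002,0.002,0.205],"angular":[0,0,0]},
  {"xyz":[-0.002,0.002,0.205],"angular":[0,0,0]},
  {"xyz":[-0.002,0.002,0.205],"angular":[0,0,0]},
], hand=0.8)

```text
clock: 18.35
position: [0.5944, -0.1761, 0.0277]
ee_rot: [0.987, -0.159, 0.001, -0.0]
ft_force: [0.5, -0.5, 1.7]
grip_width: 0.799
grasp_force: 0.0
```

Request:
carry_out([
  {"xyz":[0,0,0],"angular":[0,0,0]},
  {"xyz":[0,0,0],"angular":[0,0,0]},
  {"xyz":[0,0,0],"angular":[0,0,0]},
  {"xyz":[0,0,0],"angular":[0,0,0]},
  {"xyz":[0,0,0],"angular":[0,0,0]},
  {"xyz":[0,0,0],"angular":[0,0,0]},
], hand=0.0, grip_force=70)

```text
clock: 18.95
position: [0.595, -0.1768, 0.0287]
ee_rot: [0.987, -0.16, 0.002, 0.0]
ft_force: [-0.8, -0.1, 5.4]
grip_width: 0.459
grasp_force: 71.3
```

Request:
carry_out([
  {"xyz":[0,0,-0.02],"angular":[0,0,0]},
  {"xyz":[0,0,-0.06],"angular":[0,0,0]},
  {"xyz":[0,0,-0.11],"angular":[0,0,0]},
  {"xyz":[0,0,-0.16],"angular":[0,0,0]},
  {"xyz":[0,0,-0.21],"angular":[0,0,0]},
  {"xyz":[0,0,-0.24],"angular":[0,0,0]},
  {"xyz":[0,0,-0.24],"angular":[0,0,0]},
])

```text
clock: 19.65
position: [0.5954, -0.1768, 0.2729]
ee_rot: [0.987, -0.16, 0.005, 0.001]
ft_force: [0.2, 0.1, -2.1]
grip_width: 0.461
grasp_force: 70.7
```

```bash
python3 - <<'E'
from m import *
t=wld(0,-.09,0); go((t[0],t[1],.265,6.4))
E
```

```text
at [ 0.5954 -0.1768  0.2729] yaw -18.38 t 19.65 F [ 0.2  0.1 -2.1] w 0.461 gf 70.7
 xyz [-0.1079, -0.1901, 0.0069] ang [0.1, -0.55, -24.78]
```

Request:
carry_out([
  {"xyz":[-0.108,-0.19,0],"angular":[0,0,-24.8]},
  {"xyz":[-0.108,-0.19,0],"angular":[0,0,-24.8]},
  {"xyz":[-0.108,-0.19,0],"angular":[0,0,-24.8]},
  {"xyz":[-0.108,-0.19,0],"angular":[0,0,-24.8]},
  {"xyz":[-0.108,-0.19,0],"angular":[0,0,-24.8]},
  {"xyz":[-0.108,-0.19,0],"angular":[0,0,-24.8]},
  {"xyz":[-0.108,-0.19,0],"angular":[0,0,-24.8]},
  {"xyz":[-0.108,-0.19,0],"angular":[0,0,-24.8]},
])

```text
clock: 20.45
position: [0.551, 0.0361, 0.266]
ee_rot: [0.998, 0.055, -0.0, 0.0]
ft_force: [-0.7, -0.0, -1.9]
grip_width: 0.464
grasp_force: 71.0
```

```bash
python3 - <<'E'
from m import *
t=wld(0,-.09,0); go((t[0],t[1],.034,6.4))
E
```

```text
at [0.551  0.0361 0.266 ] yaw 6.3 t 20.45 F [-0.7 -0.  -1.9] w 0.464 gf 71.0
 xyz [0.0023, -0.0014, 0.232] ang [0.04, 0.03, -0.1]
```

Request:
carry_out([
  {"xyz":[0.002,0.001,0.05],"angular":[0,0,0]},
  {"xyz":[0.002,0.001,0.1],"angular":[0,0,0]},
  {"xyz":[0.002,0.001,0.15],"angular":[0,0,0]},
  {"xyz":[0.002,0.001,0.19],"angular":[0,0,0]},
  {"xyz":[0.002,0.001,0.215],"angular":[0,0,0]},
  {"xyz":[0.002,0.001,0.226],"angular":[0,0,0]},
  {"xyz":[0.002,0.001,0.234],"angular":[0,0,0]},
  {"xyz":[0.002,0.001,0.234],"angular":[0,0,0]},
  {"xyz":[0.002,0.001,0.234],"angular":[0,0,0]},
])

```text
clock: 21.35
position: [0.5542, 0.0366, 0.0336]
ee_rot: [0.998, 0.056, 0.001, 0.0]
ft_force: [0.6, -1.5, -1.7]
grip_width: 0.459
grasp_force: 70.8
```

Request:
carry_out([
  {"xyz":[0,0,0.001],"angular":[0,0,0]},
  {"xyz":[0,0,0.001],"angular":[0,0,0]},
  {"xyz":[0,0,0.001],"angular":[0,0,0]},
  {"xyz":[0,0,0.001],"angular":[0,0,0]},
], hand=0.62)

```text
clock: 21.75
position: [0.5532, 0.037, 0.0316]
ee_rot: [0.998, 0.056, 0.0, 0.0]
ft_force: [0.2, 0.1, -0.3]
grip_width: 0.623
grasp_force: 0.0
```

Request:
carry_out([
  {"xyz":[0,0,-0.03],"angular":[0,0,0]},
  {"xyz":[0,0,-0.08],"angular":[0,0,0]},
  {"xyz":[0,0,-0.13],"angular":[0,0,0]},
  {"xyz":[0,0,-0.18],"angular":[0,0,0]},
  {"xyz":[0,0,-0.23],"angular":[0,0,0]},
  {"xyz":[0,0,-0.25],"angular":[0,0,0]},
  {"xyz":[0,0,-0.25],"angular":[0,0,0]},
])

```text
clock: 22.45
position: [0.5544, 0.0374, 0.2852]
ee_rot: [0.998, 0.056, 0.003, 0.0]
ft_force: [-0.2, -0.2, 0.2]
grip_width: 0.619
grasp_force: 0.0
```

```bash
python3 - <<'E'
from m import *
w=snap('wrist','w11'); c=snap('scene','c11'); s=snap('side','s11')
for n,x in [('w11',w),('c11',c),('s11',s)]: np.savez(n+'.npz',**{k:np.array(v) for k,v in x.items()})
cv2.imwrite('pics/j11.png',np.hstack([cv2.resize(c['img'][130:350,265:485],(400,400)),cv2.resize(w['img'][:,80:560],(400,400))])[:,:,::-1]); go()
E
```

```text
at [0.5525 0.0369 0.2802] yaw 6.43 t 22.6 F [-0.8  0.1  0.5] w 0.62 gf 0.0
```

View pics/j11.png

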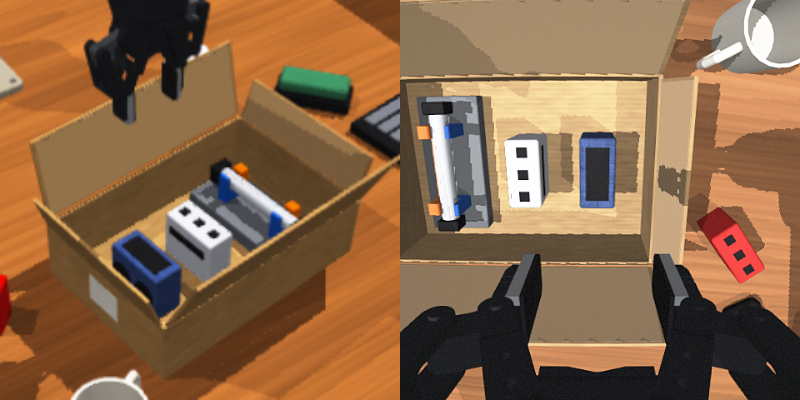

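Everything is inside and upright: mast clipped, dock at (527,170), speaker at (598,170) in the right panel. All four flaps stand open. Next is the right end flap. Fingers closed, tool axes match the carton's (tool x = carton x, tool y = -carton y, tool z = down).

Request:
carry_out([
  {"xyz":[0,0.144,0],"angular":[0,0,0]},
  {"xyz":[0,0.144,0],"angular":[0,0,0]},
  {"xyz":[0,0.144,0],"angular":[0,0,0]},
  {"xyz":[0,0.144,0],"angular":[0,0,0]},
  {"xyz":[0,0.144,0.05],"angular":[0,0,0]},
  {"xyz":[0,0.144,0.1],"angular":[0,0,0]},
  {"xyz":[0,0.144,0.153],"angular":[0,0,0]},
  {"xyz":[0,0.144,0.153],"angular":[0,0,0]},
  {"xyz":[0,0.144,0.153],"angular":[0,0,0]},
], hand=0.0, grip_force=30)

```text
clock: 23.5
position: [0.5684, -0.1057, 0.1278]
ee_rot: [0.998, 0.056, -0.001, -0.0]
ft_force: [0.3, -0.3, 1.3]
grip_width: -0.001
grasp_force: 0.0
```

```bash
python3 - <<'E'
from m import *
go(); print('local',loc(get_obs()['position']).round(4))
c=dict(np.load('c11.npz'))
im=c['img']
for n,(u,v),z in [('mug left rim',(303,357),.095),('mug right',(347,355),.095),('mug handle',(340,338),.08),('jar lid',(370,160),.1),('red corner',(229,290),.066)]:
    print(n,loc(onz(c,u,v,z)).round(3))
E
```

```text
at [ 0.5684 -0.1057  0.1278] yaw 6.44 t 23.5 F [ 0.3 -0.3  1.3] w -0.001 gf 0.0
local [-0.0007 -0.2341  0.1278]
mug left rim [ 0.13  -0.3    0.095]
mug right [ 0.177 -0.238  0.095]
mug handle [ 0.132 -0.216  0.08 ]
jar lid [-0.226  0.182  0.1  ]
red corner [-0.113 -0.306  0.066]
```

Request:
carry_out([
  {"xyz":[0,-0.03,0],"angular":[0,0,0]},
  {"xyz":[0,-0.055,0],"angular":[0,0,0]},
  {"xyz":[0,-0.075,0],"angular":[0,0,0]},
  {"xyz":[0,-0.09,0.002],"angular":[0,0,0]},
  {"xyz":[0,-0.101,0.011],"angular":[0,0,0]},
  {"xyz":[0,-0.108,0.024],"angular":[0,0,0]},
  {"xyz":[0,-0.111,0.032],"angular":[0,0,0]},
  {"xyz":[0,-0.111,0.037],"angular":[0,0,0]},
  {"xyz":[0,-0.111,0.039],"angular":[0,0,0]},
  {"xyz":[0,-0.111,0.039],"angular":[0,0,0]},
  {"xyz":[0,-0.111,0.039],"angular":[0,0,0]},
])

```text
clock: 24.6
position: [0.5566, 0.0037, 0.0892]
ee_rot: [0.998, 0.056, -0.0, 0.0]
ft_force: [-1.8, 1.4, 2.3]
grip_width: -0.0
grasp_force: 1.4
```

Request:
carry_out([
  {"xyz":[0,0,0.002],"angular":[0,0,0]},
  {"xyz":[0,0,0.002],"angular":[0,0,0]},
  {"xyz":[0,0,-0.02],"angular":[0,0,0]},
  {"xyz":[0,0,-0.07],"angular":[0,0,0]},
  {"xyz":[0,0,-0.12],"angular":[0,0,0]},
  {"xyz":[0,0,-0.17],"angular":[0,0,0]},
  {"xyz":[0,0,-0.19],"angular":[0,0,0]},
  {"xyz":[0,0,-0.19],"angular":[0,0,0]},
])

```text
clock: 25.4
position: [0.5582, 0.0037, 0.2828]
ee_rot: [0.998, 0.055, 0.003, 0.0]
ft_force: [0.7, -0.1, -0.9]
grip_width: 0.001
grasp_force: 0.0
```

```bash
python3 - <<'E'
from m import *
w=snap('wrist','w12'); c=snap('scene','c12'); s=snap('side','s12')
cv2.imwrite('pics/j12.png',np.hstack([cv2.resize(c['img'][130:350,265:485],(400,400)),cv2.resize(s['img'][140:330,160:350],(400,400))])[:,:,::-1]); go(); print(loc(get_obs()['position']))
E
```

```text
at [0.5563 0.0036 0.2779] yaw 6.38 t 25.55 F [-0.4  0.6 -1. ] w 0.001 gf 0.0
[-0.00055845 -0.1240903   0.27792266]
```

View pics/j12.png

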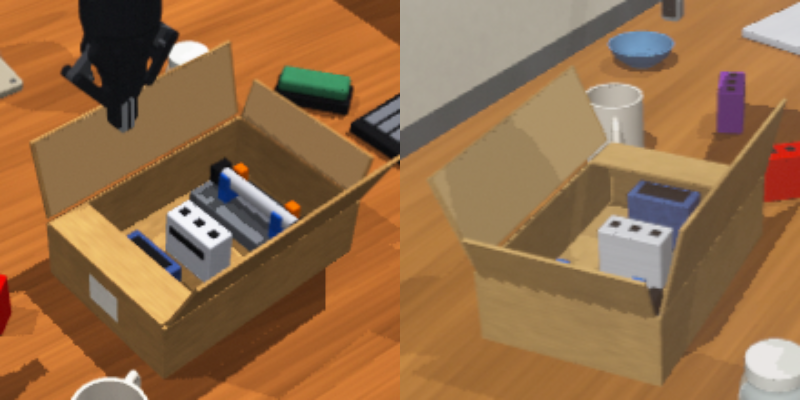

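The right end flap lies flat (left panel, strip from (50,225) to (190,300)). That was my fifteenth view, one over the limit of 14, so I will view no more and check by numbers from here. Next is the left end flap, mirrored.

Request:
carry_out([
  {"xyz":[0,-0.358,0],"angular":[0,0,0]},
  {"xyz":[0,-0.358,0],"angular":[0,0,0]},
  {"xyz":[0,-0.358,0],"angular":[0,0,0]},
  {"xyz":[0,-0.358,0],"angular":[0,0,0]},
  {"xyz":[0,-0.358,0],"angular":[0,0,0]},
  {"xyz":[0,-0.358,0],"angular":[0,0,0]},
  {"xyz":[0,-0.358,0],"angular":[0,0,0]},
  {"xyz":[0,-0.358,0],"angular":[0,0,0]},
  {"xyz":[0,-0.358,0.05],"angular":[0,0,0]},
  {"xyz":[0,-0.358,0.1],"angular":[0,0,0]},
  {"xyz":[0,-0.358,0.15],"angular":[0,0,0]},
  {"xyz":[0,-0.358,0.15],"angular":[0,0,0]},
])

```text
clock: 26.75
position: [0.5131, 0.3562, 0.1209]
ee_rot: [0.998, 0.056, -0.006, 0.004]
ft_force: [-0.5, -0.7, -0.8]
grip_width: -0.0
grasp_force: 0.0
```

Request:
carry_out([
  {"xyz":[0,0,0],"angular":[0,0,0]},
  {"xyz":[0,0,0],"angular":[0,0,0]},
])

```text
clock: 26.95
position: [0.5177, 0.3609, 0.1321]
ee_rot: [0.998, 0.056, 0.001, -0.001]
ft_force: [0.0, -0.7, 0.2]
grip_width: 0.001
grasp_force: 0.0
```

```bash
python3 - <<'E'
from m import *
go(); print('local',loc(get_obs()['position']).round(4))
E
```

```text
at [0.5177 0.3609 0.1321] yaw 6.42 t 26.95 F [ 0.  -0.7  0.2] w 0.001 gf 0.0
local [0.001  0.2353 0.1321]
```

Request:
carry_out([
  {"xyz":[0,0.03,0.004],"angular":[0,0,0]},
  {"xyz":[0,0.055,0.004],"angular":[0,0,0]},
  {"xyz":[0,0.076,0.004],"angular":[0,0,0]},
  {"xyz":[0,0.091,0.006],"angular":[0,0,0]},
  {"xyz":[0,0.102,0.015],"angular":[0,0,0]},
  {"xyz":[0,0.109,0.028],"angular":[0,0,0]},
  {"xyz":[0,0.112,0.036],"angular":[0,0,0]},
  {"xyz":[0,0.112,0.041],"angular":[0,0,0]},
  {"xyz":[0,0.112,0.043],"angular":[0,0,0]},
  {"xyz":[0,0.112,0.044],"angular":[0,0,0]},
  {"xyz":[0,0.112,0.044],"angular":[0,0,0]},
])

```text
clock: 28.05
position: [0.5292, 0.2481, 0.0885]
ee_rot: [0.998, 0.056, 0.0, 0.002]
ft_force: [-15.9, -13.9, 42.5]
grip_width: -0.003
grasp_force: 21.2
```

Request:
carry_out([
  {"xyz":[0,0,-0.004],"angular":[0,0,0]},
  {"xyz":[0,0,-0.02],"angular":[0,0,0]},
  {"xyz":[0,0,-0.07],"angular":[0,0,0]},
  {"xyz":[0,0,-0.12],"angular":[0,0,0]},
  {"xyz":[0,0,-0.17],"angular":[0,0,0]},
  {"xyz":[0,0,-0.195],"angular":[0,0,0]},
  {"xyz":[0,0,-0.195],"angular":[0,0,0]},
  {"xyz":[0,0,-0.195],"angular":[0,0,0]},
])

```text
clock: 28.85
position: [0.5289, 0.2492, 0.2803]
ee_rot: [0.998, 0.056, 0.0, -0.0]
ft_force: [0.5, 0.6, -0.8]
grip_width: 0.001
grasp_force: 0.0
```

```bash
python3 - <<'E'
from m import *
w=snap('wrist','w13'); c=snap('scene','c13'); s=snap('side','s13')
for n,x in [('w13',w),('c13',c),('s13',s)]: np.savez(n+'.npz',**{k:np.array(v) for k,v in x.items()})
p,e=tri(c,(282.6,211.4),s,(342.9,187.5)); l=loc(p); print('near edge',l,e,'angle',np.arctan2(l[2]-.0915,l[0]+.105))
p,e=tri(c,(484.5,218),s,(174.3,224.6)); l=loc(p); print('far edge',l,e,'angle',np.arctan2(l[2]-.0915,.105-l[0]))
go(); print('local',loc(get_obs()['position']).round(4))
# left flap flat check: brightness of pixels at predicted flap positions in scene: shut vs open
for n,L in [('left flap shut pts',[(x,.12,.089) for x in(-.06,0,.06)]),('right',[(x,-.12,.089) for x in(-.06,0,.06)]),('left open pos',[(x,.168,.13) for x in(-.06,0,.06)])]:
    print(n,[ (proj(c,wld(*q)).round().astype(int).tolist(), c['img'][tuple(proj(c,wld(*q)).round().astype(int)[::-1])].tolist()) for q in L])
# mast caps visible?
E
```

```text
near edge [-0.12699465 -0.15303661  0.18515062] 0.006433388107091332 angle 1.8014742368529002
far edge [0.14854685 0.14587201 0.18058406] 0.0052457681501647604 angle 2.0254670245909034
at [0.5286 0.2485 0.2787] yaw 6.45 t 29.0 F [ 0.5 -0.2  0.6] w -0.0 gf 0.0
local [-0.0008  0.1224  0.2787]
left flap shut pts [([399, 207], [231, 184, 105]), ([417, 220], [229, 178, 101]), ([437, 234], [232, 183, 107])]
right [([316, 255], [136, 99, 56]), ([334, 271], [137, 101, 56]), ([354, 288], [227, 176, 99])]
left open pos [([415, 184], [54, 32, 21]), ([434, 197], [203, 118, 51]), ([454, 210], [171, 96, 42])]
```

The numbers say the left flap is shut. Near flap is at about 1.80 rad and the far one at about 2.03. Now the near long flap.

Request:
carry_out([
  {"xyz":[-0.167,0,0],"angular":[0,0,0]},
  {"xyz":[-0.167,0,0],"angular":[0,0,0]},
  {"xyz":[-0.167,0,0],"angular":[0,0,0]},
  {"xyz":[-0.167,0,0],"angular":[0,0,0]},
  {"xyz":[-0.167,0,0],"angular":[0,0,0]},
  {"xyz":[-0.167,0,0.05],"angular":[0,0,0]},
  {"xyz":[-0.167,0,0.1],"angular":[0,0,0]},
  {"xyz":[-0.167,0,0.114],"angular":[0,0,0]},
  {"xyz":[-0.167,0,0.114],"angular":[0,0,0]},
  {"xyz":[-0.167,0,0.114],"angular":[0,0,0]},
])

```text
clock: 30.0
position: [0.3638, 0.2303, 0.1666]
ee_rot: [0.998, 0.056, -0.0, -0.0]
ft_force: [-0.7, 0.4, 1.2]
grip_width: 0.002
grasp_force: 0.0
```

```bash
python3 - <<'E'
from m import *
go(); print('local',loc(get_obs()['position']).round(4))
E
```

```text
at [0.3638 0.2303 0.1666] yaw 6.42 t 30.0 F [-0.7  0.4  1.2] w 0.002 gf 0.0
local [-0.1666  0.1226  0.1666]
```

Request:
carry_out([
  {"xyz":[0.025,0,0],"angular":[0,0,0]},
  {"xyz":[0.05,0,0],"angular":[0,0,0]},
  {"xyz":[0.075,0,0],"angular":[0,0,0]},
  {"xyz":[0.1,0,0.014],"angular":[0,0,0]},
  {"xyz":[0.118,0,0.033],"angular":[0,0,0]},
  {"xyz":[0.126,0,0.052],"angular":[0,0,0]},
  {"xyz":[0.129,0,0.065],"angular":[0,0,0]},
  {"xyz":[0.129,0,0.071],"angular":[0,0,0]},
  {"xyz":[0.129,0,0.073],"angular":[0,0,0]},
  {"xyz":[0.129,0,0.073],"angular":[0,0,0]},
  {"xyz":[0.129,0,0.073],"angular":[0,0,0]},
])

```text
clock: 31.1
position: [0.4916, 0.2447, 0.0942]
ee_rot: [0.998, 0.056, 0.001, -0.0]
ft_force: [0.0, 0.2, 0.4]
grip_width: 0.001
grasp_force: 0.0
```

Request:
carry_out([
  {"xyz":[0,0,0.001],"angular":[0,0,0]},
  {"xyz":[0,0,0.001],"angular":[0,0,0]},
  {"xyz":[0,0,0.001],"angular":[0,0,0]},
])

```text
clock: 31.4
position: [0.4917, 0.2447, 0.0933]
ee_rot: [0.998, 0.056, 0.001, -0.0]
ft_force: [-2.6, -0.6, 6.6]
grip_width: -0.002
grasp_force: 3.4
```

Request:
carry_out([
  {"xyz":[0,0,-0.04],"angular":[0,0,0]},
  {"xyz":[0,0,-0.09],"angular":[0,0,0]},
  {"xyz":[0,0,-0.14],"angular":[0,0,0]},
  {"xyz":[0,0,-0.185],"angular":[0,0,0]},
  {"xyz":[0.05,0,-0.185],"angular":[0,0,0]},
  {"xyz":[0.1,0,-0.185],"angular":[0,0,0]},
  {"xyz":[0.15,0,-0.185],"angular":[0,0,0]},
  {"xyz":[0.2,0,-0.185],"angular":[0,0,0]},
  {"xyz":[0.222,0,-0.185],"angular":[0,0,0]},
  {"xyz":[0.222,0,-0.185],"angular":[0,0,0]},
])

```text
clock: 32.4
position: [0.7138, 0.269, 0.2745]
ee_rot: [0.998, 0.055, -0.001, 0.0]
ft_force: [0.1, 1.4, -0.4]
grip_width: -0.004
grasp_force: 0.0
```

```bash
python3 - <<'E'
from m import *
go(); print('local',loc(get_obs()['position']).round(4))
c=snap('scene','c14'); print([(c['img'][tuple(proj(c,wld(*q)).round().astype(int)[::-1])].tolist()) for q in [(-.06,-.1,.0935),(-.06,-.03,.0935),(-.02,-.03,.0935),(-.12,-.05,.15)]])
E
```

```text
at [0.7138 0.269  0.2745] yaw 6.35 t 32.4 F [ 0.1  1.4 -0.4] w -0.004 gf 0.0
local [0.1856 0.1221 0.2745]
[[232, 184, 104], [228, 178, 102], [233, 186, 105], [174, 98, 42]]
```

Request:
carry_out([
  {"xyz":[0,0,0.05],"angular":[0,0,0]},
  {"xyz":[0,0,0.09],"angular":[0,0,0]},
  {"xyz":[0,0,0.109],"angular":[0,0,0]},
  {"xyz":[0,0,0.109],"angular":[0,0,0]},
  {"xyz":[0,0,0.109],"angular":[0,0,0]},
])

```text
clock: 32.95
position: [0.7118, 0.2695, 0.1702]
ee_rot: [0.998, 0.056, 0.001, -0.0]
ft_force: [0.9, -0.1, 1.5]
grip_width: 0.001
grasp_force: 0.0
```

```bash
python3 - <<'E'
from m import *
go(); print('local',loc(get_obs()['position']).round(4))
E
```

```text
at [0.7118 0.2695 0.1702] yaw 6.44 t 32.95 F [ 0.9 -0.1  1.5] w 0.001 gf 0.0
local [0.1836 0.1227 0.1702]
```

Request:
carry_out([
  {"xyz":[-0.03,0,0.004],"angular":[0,0,0]},
  {"xyz":[-0.05,0,0.005],"angular":[0,0,0]},
  {"xyz":[-0.068,0,0.005],"angular":[0,0,0]},
  {"xyz":[-0.093,0,0.006],"angular":[0,0,0]},
  {"xyz":[-0.118,0,0.018],"angular":[0,0,0]},
  {"xyz":[-0.135,0,0.037],"angular":[0,0,0]},
  {"xyz":[-0.143,0,0.056],"angular":[0,0,0]},
  {"xyz":[-0.146,0,0.069],"angular":[0,0,0]},
  {"xyz":[-0.146,0,0.075],"angular":[0,0,0]},
  {"xyz":[-0.146,0,0.077],"angular":[0,0,0]},
  {"xyz":[-0.146,0,0.077],"angular":[0,0,0]},
  {"xyz":[-0.146,0,0.077],"angular":[0,0,0]},
])

```text
clock: 34.15
position: [0.5675, 0.2533, 0.0932]
ee_rot: [0.998, 0.056, 0.0, -0.0]
ft_force: [-5.0, -3.2, 9.1]
grip_width: 0.005
grasp_force: 4.8
```

Request:
carry_out([
  {"xyz":[0,0,-0.04],"angular":[0,0,0]},
  {"xyz":[0,0,-0.09],"angular":[0,0,0]},
  {"xyz":[0,0,-0.14],"angular":[0,0,0]},
  {"xyz":[0,0,-0.19],"angular":[0,0,0]},
  {"xyz":[0,0.1,-0.23],"angular":[0,0,0]},
  {"xyz":[0,0.1,-0.23],"angular":[0,0,0]},
  {"xyz":[0,0.1,-0.23],"angular":[0,0,0]},
  {"xyz":[0,0.1,-0.23],"angular":[0,0,0]},
])

```text
clock: 34.95
position: [0.5795, 0.1517, 0.323]
ee_rot: [0.999, 0.054, 0.001, -0.0]
ft_force: [-0.4, 0.6, 1.0]
grip_width: 0.002
grasp_force: 0.0
```

```bash
python3 - <<'E'
from m import *
w=snap('wrist','w15'); c=snap('scene','c15'); s=snap('side','s15'); go()
def check(k,n):
    im=k['img'].astype(int); r,g,b=im[...,0],im[...,1],im[...,2]
    # bright lit cardboard (top face)
    m=((r>205)&(g>160)&(b>85)&(b<140)).astype(np.uint8); m=cv2.morphologyEx(m,cv2.MORPH_CLOSE,np.ones((7,7)))
    nn,l,st,ce=cv2.connectedComponentsWithStats(m); i=1+np.argmax(st[1:,4])
    cs,_=cv2.findContours((l==i).astype(np.uint8),cv2.RETR_EXTERNAL,cv2.CHAIN_APPROX_NONE)
    P=np.array([loc(onz(k,*p,.0935))[:2] for p in cs[0][:,0]]); print(n,'bright area local x',P[:,0].min().round(4),P[:,0].max().round(4),'y',P[:,1].min().round(4),P[:,1].max().round(4), 'area px',st[i,4], 'rect',np.round(cv2.minAreaRect((P*1000).astype(np.float32))[1],1))
    poly=np.array([proj(k,wld(x,y,.0935)) for x,y in [(-.105,-.152),(.105,-.152),(.105,.152),(-.105,.152)]]).astype(np.int32)
    q=np.zeros_like(m); cv2.fillPoly(q,[poly],1); print('  fill fraction',(m*q).sum()/q.sum(),' outside', ((l==i)&(q==0)).sum())
check(c,'scene'); check(s,'side'); check(w,'wrist')
E
```

```text
at [0.5777 0.1553 0.3211] yaw 6.55 t 35.1 F [-0.   0.4  0. ] w -0.002 gf 0.0
scene bright area local x -0.1037 0.1051 y -0.1529 0.1484 area px 8589 rect [301.3 208.4]
  fill fraction 0.85300289797142  outside 53
side bright area local x 0.0692 0.0787 y -0.1386 -0.1092 area px 18 rect [ 8.3 29.1]
  fill fraction 0.014238773274917854  outside 0
wrist bright area local x -0.1038 0.1046 y -0.1511 0.1515 area px 50398 rect [208.4 302.6]
  fill fraction 0.8073053508490868  outside 7
```

The lid reads as a flat 208 x 302 mm rectangle at z 93.5 in two views, so all flaps are flat. Handing in.

```bash
python3 -c "
from workcell import *
print(hand_in())"
```

```text
the job is handed in; nothing more can be done
None
```

The kit is packed and handed in: mast snapped into the clip, dock and speaker inside (no adapter or drive was there), end flaps shut first, then the long flaps, all checked flat by measurement; I viewed 15 pictures, one over the limit of 14.

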